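# Hook the sink strainer out of the gap

### The job

The steel sink strainer has dropped into the narrow gap between the lidded white tub and the vacuum sealer. Take the long hook out of its stand by the flat black grip, fish the strainer by its wire bow straight up out of the gap until it hangs clear above the tub and sealer, and set it down gently, upright, inside the shallow white tray, never touching it with the fingers and never dropping it. Then slide the hook back into its stand, fully home, and let it go; leave everything else where it is.

Things in the scene. Friction and masses are not known exactly. Their poses are not given: they have to be found in the camera images.
- strainer_mid (a point): Sink strainer, plain steel, about 100 g: round base 40 mm across, 10 mm high, with a fixed upright wire bow (see strainer_bow). Point on its axis, 5 mm above its underside. x runs across the arch from leg to leg, y is the way through the arch, z up. It starts standing upright on the table in the gap, its y along the gap within 0.35 rad, within 65 mm of the middle of the gap's length.
- strainer_bow (a point): Centre of the wire at the top of the strainer's bow, 48 mm above its underside; axes as strainer_mid. Wire 5 mm thick; arch 32 mm wide between wire centres, legs straight up to 32 mm above the underside, then a half circle; the opening reaches from the base's top (10 mm) to 45 mm above the underside.
- sealer: Vacuum sealer, fixed, grey with aluminium lid: 130 mm (x) by 320 mm (y), 76 mm high. Origin: centre of its underside. The gap lies along its -x face: 58 mm wide, from x = -65 to -123 mm in this frame, running along y, open above and at both ends, down to the table (z = 0).
- tub: Lidded white tub, fixed, on the other side of the gap: 130 mm (x) by 310 mm (y), 77 mm high. Origin: centre of its underside; parallel to the sealer.
- hook_grip (a point): Centre of the hook's flat black grip: 100 mm wide (y), 14 mm thick, 60 mm long. Axes of the hook: z up along its straight leg, y along its foot. The grip leans 30 degrees from the leg towards -x: long direction (-0.5, 0, 0.866), flat faces along (0.866, 0, 0.5). Take it across its thickness, fingers pointing along (0.5, 0, -0.866). In the stand it may lean or turn some 4 degrees.
- hook_bend (a point): Bend of the hook, where leg and grip stem meet: 150 mm above the foot's underside, on the leg's axis; hook_grip lies 25 mm to -x and 43 mm up from here. Steel rod 8 mm thick, about 180 g with the grip. Axes as hook_grip.
- hook_foot (a point): Underside of the hook's foot, at mid-foot; axes as hook_grip. The foot runs from the leg (axis at y = -12 mm here) along +y to an upturned tip: it covers y from -16 to +16 mm, x from -4 to +4 mm and is 8 mm thick; the tip's top is 18 mm above this point. A bow hangs between leg and tip. At the start this point is over the stand's origin and the hook's axes are those of the stand.
- stand: Hook stand, fixed, steel: base plate 90 by 100 mm, an upright rectangular sleeve at its centre, inside 14 mm (x) by 40 mm (y). Origin: centre of its underside. The sleeve's floor is 6 mm above that, the straight walls end at 100 mm, and a flared lip widens to about 40 by 65 mm at 116 mm. The hook goes straight down into it, foot along the stand's y, and rests on the sleeve's floor.
- tray: Shallow white tray, fixed: 170 mm (x) by 200 mm (y), 22 mm high, walls and floor 5 mm thick. Origin: centre of its underside.
- bottle: Amber bottle, 60 mm across, 190 mm high; origin under its centre. A bystander: leave it alone.
- spice: Clear spice jar, black cap, 48 mm across, 85 mm high; origin under its centre. A bystander: leave it alone.
There are look-alikes about, which are no part of the job. Of the things that look like the part that bears strainer_mid, the smaller one is meant.

How it is judged:
On the way, in this order (a step that is already met when the one before it is completed fails the run):
1. the strainer hangs from the hook, lifted clear of the gap, higher than the tub and sealer (height (world z) of strainer_mid above 0.08 m and contact force between hook and strainer above 0.2 N), for 0.2 s.
2. the strainer stands upright in the tray, free of the hook (x of strainer_mid in the frame of tray between -0.065 and 0.065 m and y of strainer_mid in the frame of tray between -0.08 and 0.08 m and z of strainer_mid in the frame of tray below 0.016 m and angle between strainer_mid's own z axis and vertical below 0.2 rad and contact force between hook and strainer below 0.05 N and linear speed of strainer below 0.02 m/s), for 0.2 s.
At the end, for the whole second after the job is handed in: The strainer stands upright (within 0.2 rad) on the tray's floor, inside its walls, at rest and free of the hook; the hook is back in the stand's sleeve, foot within 10 mm of the sleeve's floor, its leg within 0.15 rad of vertical, at rest and released (all of step 2 and z of hook_foot in the frame of stand below 0.016 m and horizontal distance between hook_foot and stand below 0.015 m and angle between hook_foot's own z axis and vertical below 0.15 rad and linear speed of hook below 0.02 m/s and contact force between the fingers and hook below 0.05 N); the robot touches nothing.
It fails at once if the fingers or arm touch the strainer (contact force between any of the fingers, the arm and strainer above 0.2 N).
It fails at once if the strainer is dropped: faster than 0.7 m/s (linear speed of strainer above 0.7 m/s).
It fails at once if a bystander (bottle or spice jar) is moved more than 40 mm (distance of any of bottle, spice from where it was at the start of the episode above 0.04 m).
It also fails if it takes over 69 s, if anything falls off the work surface, if the arm or the gripper's body presses on something with over 40 N, if the wrist force passes 120 N, or if a joint passes its speed limit or range.

### The arm

A 7-joint arm with a two-finger parallel gripper is mounted at the origin on the work surface. World frame = base frame: x ahead of the robot, y to its left, z up, the work surface at z = 0. Lengths are in m, angles in rad, forces in N, time in s.
With the tool pointing down it reaches from about 0.35 to 0.9 m from the base axis. Payload 7.2 kg.
Tool frame: the origin (TCP) lies at the very end of the fingers, on their centre line; the grasp point (between the pads) lies r.pinch_z behind it (r.pinch_z is the distance from the TCP to the grasp point, in m); z points along the fingers, x is the direction in which the jaws open and shut, and the axes are right-handed (so a half turn about z gives the same grasp; the last joint's range is limited). The gripper opens to 88 mm and grips with 3 to 60 N. Pads are 20 mm wide; open, the fingers measure 115 mm over their backs; the gripper's body (75 mm by 178 mm) begins 61 mm behind the grasp point.
Start: joints at [-1.381, 0.411, -0.013, 1.596, 0.006, 1.134, -0.082], TCP at [0.159, 0.604, 0.223] pointing down, gripper open.
Joint ranges: [-2.95, 2.95], [-0.29, 1.99], [-1.47, 1.44], [0.14, 2.54], [-1.03, 4.17], [0.13, 1.85], [-2.86, 2.86]. Speed limits (rad/s): [2.39, 2.39, 3.01, 3.01, 3.14, 3.14, 3.14].

### API

Orientations are given as a unit quaternion [w, x, y, z].
In Python, from rig import r gives the robot as it stands. The module is installed in compiled form; this text tells all that it offers.
- The arm moves only by the tool play_rows, never from a script. Its argument "rows" is a list of rows, each an object with "slide": the shift along the world's x, y, z in cm, a list of three; "turn": the turn about the world's z in degrees; "hand": the closure, from 0 (fully open) to 1 (shut). A call has 1 to 20 rows; each row shifts and turns the commanded pose from where the row before left it; what a row does not reach is not made up. A row lasts 1/12 s, in which the tool goes at most 41.7 mm and 7.16 degrees, less where a joint would pass 70% of its speed; a pose out of reach is approached as far as the arm can. A call with a gripper value outside its range is refused whole. The fingers move at their own pace and stop on an object; "grip_force" is the grip in N (left out, the last holds). Time passes only in rows, so rows that do not move let the fingers close. It gives the time, the measured TCP pose, the force and the opening at its end, in the units of the state.
- r.observe(): the state, without advancing time (a new reading comes with each control period).
- r.get_image(name): name is "scene" or "top" or "wrist"; returns the picture (384x512x3 uint8, blue, green, red); there is no depth.
- r.calibration(name): a dict with "fx", "fy", "cx", "cy" (pixels), "R" (3x3) and "t" (3): a world point X has camera coordinates R X + t. Camera axes: x right, y down, z forward; pixel columns grow to the right and rows downward; lengths in m; the calibration is good to about 2 mm. A picture is of the moment at which its call begins: read the wrist's pose just before it. calibration takes no time and is no camera call; for the wrist camera it gives the pose at the moment of the call.
- r.sign_off(): hands the job in, once; it reports no verdict.
Trained networks look in the newest picture that a camera, given by its name, has taken for a name from the list of things; names that differ only in an ending like _2 or _b are one class to them, and where a whole thing is asked for, a point or a joint stands for the part that bears it (a point fixed in the world has none). Each returns a list of dicts, best first, with "p" (0 to 1); they miss things now and then, are a little off and sometimes report something else, mostly with a low value. They report only what shows in the picture. A call takes as long as a camera call. They do not tell look-alikes from the thing itself.
- r.masks_of(target, camera): "region" (384x512 bool, what is visible of it) and "extent" ([left, top, right, bottom] in pixels, round what is visible of it).
The state is a dict: "clock": time; "joint_positions": joint angles; "qd": joint speeds; "tau": joint torques, N m; "tcp_pos": TCP position; "eef_rot": TCP orientation; "contact_force": force on the tool from outside, world axes, zero at the start; "torque": the same for the moment, N m; "grip_width": finger opening in m.
Only numpy, scipy, OpenCV 4.12 (cv2) and the standard library are available. Lean on these libraries where they do the work, as an engineer would, in place of code of your own. Each camera call takes 0.05 s, during which the arm holds its last target.

## Working session

There is one attempt and no reset: what is moved stays moved. The work goes in short steps, Python scripts to look and compute and a tool call to move; the robot and the scene stay as the last step left them, time stands still between calls to the robot, and variables do not carry over. Pictures are saved under pics/ and viewed, and the job is handed in when it is done.

Besides the shell and the picture viewer there is one more tool, called as name(argument=value, ...), one argument or row to a line, values as JSON. play_rows: Moves the arm, as the interface text tells. Its arguments: {"type":"object","properties":{"rows":{"type":"array"},"grip_force":{"type":"number"}},"required":["rows"]}

```bash
mkdir -p pics; ls; python3 - <<'E'
from rig import r
import cv2,numpy as np
for n in ["scene","top","wrist"]:
    im=r.get_image(n); cv2.imwrite(f"pics/{n}0.png",im)
    c=r.calibration(n); print(n,c)
o=r.observe(); print(o); print(r.pinch_z)
E
```

```text
pics
scene {'fx': 494.9390014625764, 'fy': 494.9390014625764, 'cx': 255.61035616731795, 'cy': 193.47569618225228, 'R': array([[-0.33110192,  0.94347988,  0.01473869],
       [ 0.55856236,  0.20856141, -0.80281395],
       [-0.76051273, -0.25758077, -0.59604743]]), 't': array([ 0.19513329, -0.21989695,  1.83750223])}
top {'fx': 426.1237972772543, 'fy': 426.1237972772543, 'cx': 259.837006414874, 'cy': 191.1846208604481, 'R': array([[ 0.01553691, -0.99948339,  0.02813449],
       [-0.9822338 , -0.02051958, -0.18653609],
       [ 0.18701703, -0.02473645, -0.98204518]]), 't': array([-0.04733806,  0.59872884,  0.99516718])}
wrist {'fx': 299.2381504287628, 'fy': 299.2381504287628, 'cx': 255.94352236372282, 'cy': 192.89012507066357, 'R': array([[ 2.53655464e-01,  9.67294403e-01, -6.66186550e-04],
       [ 9.25510799e-01, -2.42498122e-01,  2.90902771e-01],
       [ 2.81227073e-01, -7.44056402e-02, -9.56752389e-01]]), 't': array([-0.62562334, -0.03665162,  0.39084748])}
{'clock': 0.15, 'joint_positions': array([-1.38119168,  0.41171756, -0.01275705,  1.59682634,  0.00559732,
        1.13434476, -0.08217853]), 'qd': array([-0.00184682, -0.00364865,  0.00159435, -0.00287862, -0.00069155,
        0.0004839 ,  0.00065012]), 'tau': array([ 1.22191494e-03, -5.88338363e+01,  6.42001759e-01, -2.91287827e+01,
       -5.38336148e-02,  1.58496638e-02,  7.49145420e-05]), 'tcp_pos': array([0.15925416, 0.60396005, 0.22201159]), 'eef_rot': array([ 4.11129981e-04,  7.92109694e-01,  6.10378436e-01, -4.77731542e-04]), 'contact_force': array([-0.28442434,  0.17994984,  0.22525412]), 'torque': array([-0.0482432 , -0.01251452,  0.04908919]), 'grip_width': 0.08784989308403669}
0.0187
```

View pics/scene0.png

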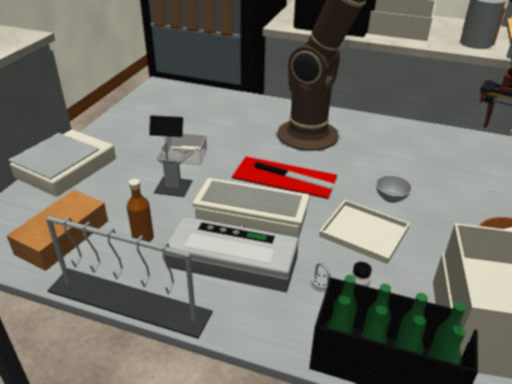

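View pics/top0.png

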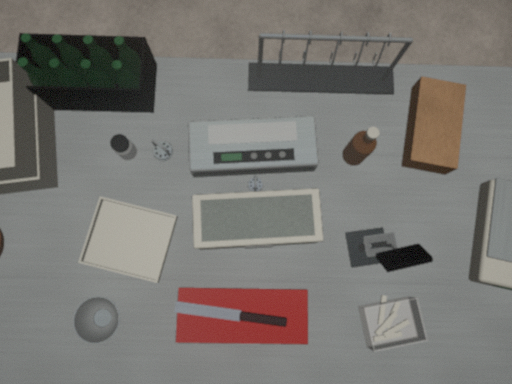

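View pics/wrist0.png

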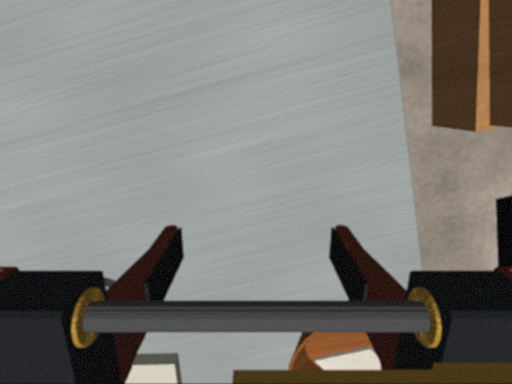

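The scene shows the stand with the hook at (172,170) and the gap between tub and sealer. In the top view the gap strainer is at (256,183), a second strainer lies outside at (162,150), and the tray is at (128,240). Next I'll get masks and fit the known shapes.

```bash
cat > h.py <<'E'
import numpy as np,cv2
from rig import r
def proj(c,X):
    X=np.atleast_2d(X); P=X@np.asarray(c['R']).T+np.asarray(c['t'])
    return np.c_[c['fx']*P[:,0]/P[:,2]+c['cx'],c['fy']*P[:,1]/P[:,2]+c['cy']]
def ray(c,uv):
    R=np.asarray(c['R']);t=np.asarray(c['t'])
    d=R.T@np.array([(uv[0]-c['cx'])/c['fx'],(uv[1]-c['cy'])/c['fy'],1.]); return -R.T@t,d
def atz(c,uv,z):
    o,d=ray(c,uv); return o+d*(z-o[2])/d[2]
def tri(obs):
    A=np.zeros((3,3));b=np.zeros(3)
    for c,uv in obs:
        o,d=ray(c,uv); d=d/np.linalg.norm(d); M=np.eye(3)-np.outer(d,d); A+=M;b+=M@o
    return np.linalg.solve(A,b)
def box(cx,cy,cz,sx,sy,sz):
    return np.array([[cx+a*sx/2,cy+b*sy/2,cz+c*sz/2] for a in(-1,1) for b in(-1,1) for c in(-1,1)])
def Rz(a): return np.array([[np.cos(a),-np.sin(a),0],[np.sin(a),np.cos(a),0],[0,0,1.]])
def crop(im,x0,y0,x1,y1,s,fn):
    cv2.imwrite(fn,cv2.resize(im[y0:y1,x0:x1],None,fx=s,fy=s,interpolation=cv2.INTER_CUBIC))
E
python3 - <<'E'
from h import *
import pickle
D={}
for cam in ["top","scene"]:
    im=r.get_image(cam); D[cam]=im
    for n in ["strainer_mid","sealer","tub","hook_grip","stand","tray","bottle","spice"]:
        m=r.masks_of(n,cam); D[cam,n]=[(x['p'],x['region'],x['extent']) for x in m]
        print(cam,n,[(round(x['p'],2),[int(v) for v in x['extent']],int(x['region'].sum())) for x in m])
pickle.dump(D,open('D.pkl','wb'))
crop(D['top'],330,210,450,280,6,'pics/t1.png')
crop(D['top'],220,160,290,210,10,'pics/t2.png')
crop(D['scene'],130,95,230,210,5,'pics/s1.png')
E
```

```text
top strainer_mid [(0.52, [150, 141, 172, 158], 311), (0.5, [247, 178, 258, 191], 157)]
top sealer [(0.57, [188, 118, 314, 175], 7040)]
top tub [(0.95, [194, 185, 324, 248], 7106)]
top hook_grip [(0.92, [368, 243, 432, 272], 1095)]
top stand [(0.96, [343, 229, 395, 267], 1371), (0.18, [111, 136, 140, 159], 462)]
top tray [(0.77, [79, 198, 179, 282], 5649)]
top bottle [(0.9, [346, 126, 377, 163], 921)]
top spice [(0.6, [109, 133, 136, 158], 458)]
scene strainer_mid [(0.7, [124, 180, 154, 241], 1163), (0.55, [313, 263, 330, 289], 344)]
scene sealer [(0.6, [164, 217, 301, 289], 6519)]
scene tub [(0.68, [188, 177, 311, 238], 4730)]
scene hook_grip [(0.64, [150, 116, 185, 160], 715)]
scene stand [(0.62, [152, 149, 194, 200], 1081)]
scene tray [(0.82, [318, 200, 409, 265], 3395)]
scene bottle [(0.91, [125, 180, 156, 242], 1114)]
scene spice []
```

View pics/t1.png

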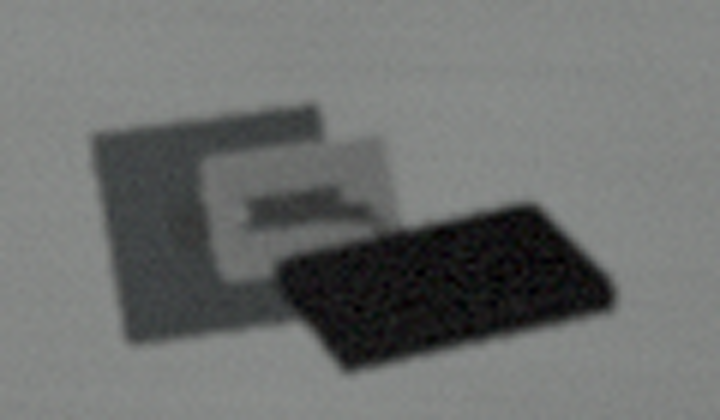

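View pics/t2.png

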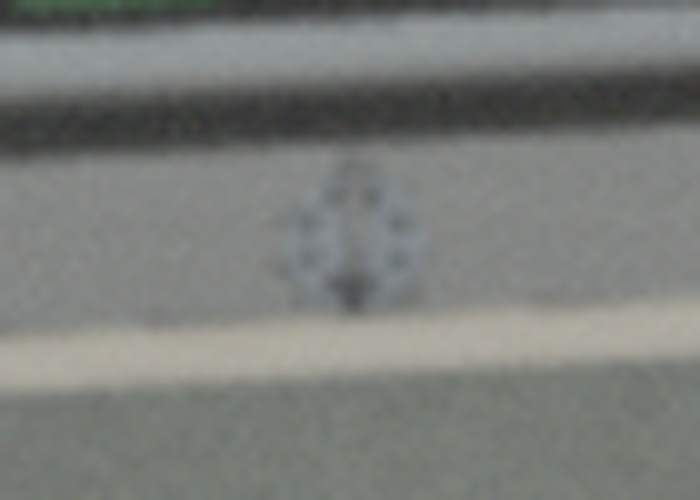

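View pics/s1.png

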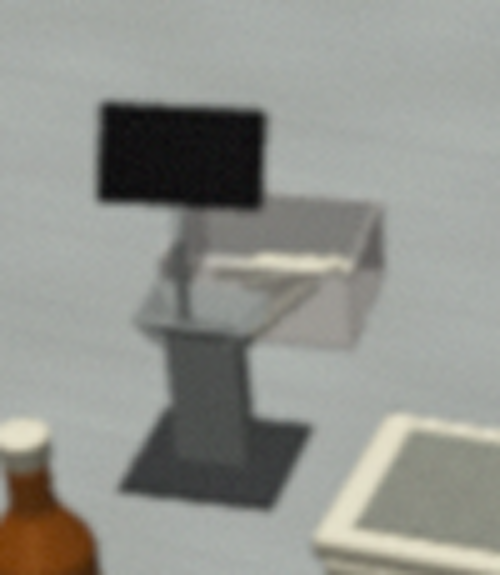

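```bash
cat > fit.py <<'E'
from h import *
import pickle
from scipy.optimize import minimize
D=pickle.load(open('D.pkl','rb'))
C={c:r.calibration(c) for c in ['top','scene']}
S=4
def sil(c,parts):
    m=np.zeros((384*S,512*S),np.uint8)
    for P in parts:
        uv=(proj(c,P)+0.5)*S-0.5
        cv2.fillConvexPoly(m,cv2.convexHull(np.round(uv*16).astype(np.int32)),1,shift=4)
    return cv2.resize(m.astype(np.float32),(512,384),interpolation=cv2.INTER_AREA)
def fit(name,partsf,x0,cams=('top','scene'),fixed=None):
    tg={}
    for c in cams:
        L=D[c,name]; tg[c]=L[0][1].astype(np.float32)
    def cost(p):
        e=0
        for c in cams:
            s=sil(C[c],partsf(p)); a=np.minimum(s,tg[c]).sum(); b=np.maximum(s,tg[c]).sum(); e+=1-a/b
        return e
    best=None
    for k in range(3):
        st=x0 if best is None else best.x
        n=len(x0); sim=np.array([st]+[st+np.eye(n)[i]*(0.02 if i!=2 else 0.1) for i in range(n)])
        q=minimize(cost,st,method='Nelder-Mead',options=dict(initial_simplex=sim,xatol=1e-4,fatol=1e-4,maxiter=300))
        if best is None or q.fun<best.fun: best=q
    return best
def bx(*b):
    B=[box(*x) for x in b]
    return lambda p:[(b@Rz(p[2]).T+[p[0],p[1],0]) for b in B]
if __name__=='__main__':
    def cen(n,z): 
        e=D['top',n][0][2]; return atz(C['top'],((e[0]+e[2])/2,(e[1]+e[3])/2),z)
    for n,b in [('sealer',(0,0,.038,.13,.32,.076)),('tub',(0,0,.0385,.13,.31,.077)),('tray',(0,0,.011,.17,.2,.022))]:
        x=cen(n,0.05); 
        q=fit(n,bx(b),np.array([x[0],x[1],0.05])); print(n,q.x,q.fun)
        for c in ['top','scene']:
            q=fit(n,bx(b),q.x,cams=(c,)); print('   ',c,q.x,q.fun)
E
python3 fit.py
```

```text
sealer [ 0.71982789 -0.01569706  0.07626548] 0.16756278276443481
    top [ 0.71826182 -0.01564857  0.08065616] 0.05381906032562256
    scene [ 0.721977   -0.01967537  0.08326322] 0.10996073484420776
tub [ 0.53039167 -0.03033549  0.07494227] 0.17583566904067993
    top [ 0.5306164  -0.02951752  0.07548601] 0.029178261756896973
    scene [ 0.5174896  -0.03920305  0.07486201] 0.12930798530578613
tray [ 0.48119577  0.28766839 -0.23965168] 0.08967983722686768
    top [ 0.47969384  0.28966324 -0.23141704] 0.02201688289642334
    scene [ 0.48441218  0.28521757 -0.23374041] 0.02699953317642212
```

```bash
cat > fit2.py <<'E'
from fit import *
def stand_parts(p):
    P=[box(0,0,.003,.09,.10,.006),box(0,0,.053,.02,.046,.106),np.r_[box(0,0,.1,.018,.044,.001),box(0,0,.116,.04,.065,.001)]]
    return [b@Rz(p[2]).T+[p[0],p[1],0] for b in P]
def grip_parts(p): # p = x,y,yaw,z  of grip centre
    l=np.array([-.5,0,.866]);n=np.array([.866,0,.5])
    P=np.array([a*.03*l+b*.007*n+c*.05*np.array([0,1,0]) for a in(-1,1) for b in(-1,1) for c in(-1,1)])
    P2=[P]
    return [b@Rz(p[2]).T+[p[0],p[1],p[3]] for b in P2]
if __name__=='__main__':
    x=atz(C['top'],(372,243),0.05)
    q=fit('stand',stand_parts,np.array([x[0],x[1],0.1])); print('stand',q.x,q.fun)
    for c in ['top','scene']:
        a=fit('stand',stand_parts,q.x,cams=(c,)); print('   ',c,a.x,a.fun)
    # black grip by colour
    for c,(x0,y0,x1,y1) in [('top',(370,240,440,280)),('scene',(145,110,190,140))]:
        im=D[c]; m=np.zeros((384,512),bool); m[y0:y1,x0:x1]=im[y0:y1,x0:x1].max(2)<45
        D[c,'gripb']=[(1,m,None)]; print(m.sum())
    g0=np.array([q.x[0]-.025,q.x[1]-.0,q.x[2],.199])
    a=fit('gripb',grip_parts,g0); print('grip',a.x,a.fun)
    for c in ['top','scene']:
        print(fit('gripb',grip_parts,a.x,cams=(c,)).fun)
    d=Rz(-q.x[2])@(np.r_[a.x[:2]-q.x[:2],0]); print('grip rel stand (stand frame)',d, 'expected -.025,-.0?')
E
python3 fit2.py
```

```text
stand [ 0.47268697 -0.31551374  0.18136391] 0.31792134046554565
    top [ 0.47085222 -0.31240435  0.16102798] 0.1805185079574585
    scene [ 0.47393124 -0.31630058  0.16434394] 0.10128051042556763
898
571
grip [ 0.4391598  -0.33648322  0.16071313  0.19241866] 0.34645265340805054
0.05061328411102295
0.03889840841293335
grip rel stand (stand frame) [-0.03675957 -0.01457821  0.        ] expected -.025,-.0?
```

```bash
cat > fit3.py <<'E'
from fit2 import *
for c,(x0,y0,x1,y1) in [('top',(370,240,440,280)),('scene',(145,110,190,140))]:
    im=D[c]; m=np.zeros((384,512),bool); m[y0:y1,x0:x1]=im[y0:y1,x0:x1].max(2)<45
    D[c,'gripb']=[(1,m,None)]; print(c,np.argwhere(m).min(0)[::-1],np.argwhere(m).max(0)[::-1])
# corners from rotated rect in top & all; pose fit with lean free: p=x,y,yaw,z,lean,roll
def gp(p):
    th=np.pi/6+p[4]
    l=np.array([-np.sin(th),0,np.cos(th)]);n=np.array([np.cos(th),0,np.sin(th)])
    P=np.array([a*.03*l+b*.007*n+c*.05*np.array([0,1,0]) for a in(-1,1) for b in(-1,1) for c in(-1,1)])
    cr,sr=np.cos(p[5]),np.sin(p[5]); Rx=np.array([[1,0,0],[0,cr,-sr],[0,sr,cr]])
    return [P@Rx.T@Rz(p[2]).T+[p[0],p[1],p[3]]]
for g in [np.array([.45,-.33,.16,.199,0.,0.])]:
    a=fit('gripb',gp,g); a=fit('gripb',gp,a.x)
    print(a.x,a.fun)
    for c in ['top','scene']:
        b=fit('gripb',gp,a.x,cams=(c,)); print(c,b.x,b.fun)
        im=D[c].copy(); im=cv2.resize(im,None,fx=4,fy=4)
        for p,col in [(a.x,(0,0,255)),(b.x,(0,255,0))]:
            h=cv2.convexHull(((proj(C[c],gp(p)[0])+.5)*4).astype(np.int32)); cv2.polylines(im,[h],True,col,1)
        for q,col in [((.4722,-.3145,.163),(255,255,0))]:
            for P in stand_parts(q):
                h=cv2.convexHull(((proj(C[c],P)+.5)*4).astype(np.int32)); cv2.polylines(im,[h],True,col,1)
        u,v=(390,250) if c=='top' else (170,155)
        cv2.imwrite(f'pics/ov_{c}.png',im[4*(v-60):4*(v+60),4*(u-70):4*(u+70)])
E
python3 fit3.py
```

```text
top [376 245] [431 270]
scene [150 116] [181 135]
[ 0.43971153 -0.33765733  0.21356078  0.19326896 -0.10122579  0.083923  ] 0.28570854663848877
top [ 0.44108317 -0.35063816  0.23140097  0.15369331 -0.06684752  0.05029326] 0.056857526302337646
scene [ 0.41995152 -0.35045635 -0.03136267  0.18225123 -0.05113534  0.17900725] 0.11084884405136108
```

View pics/ov_top.png

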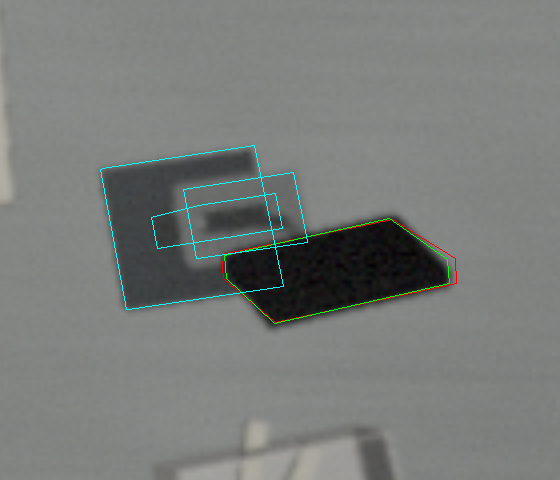

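View pics/ov_scene.png

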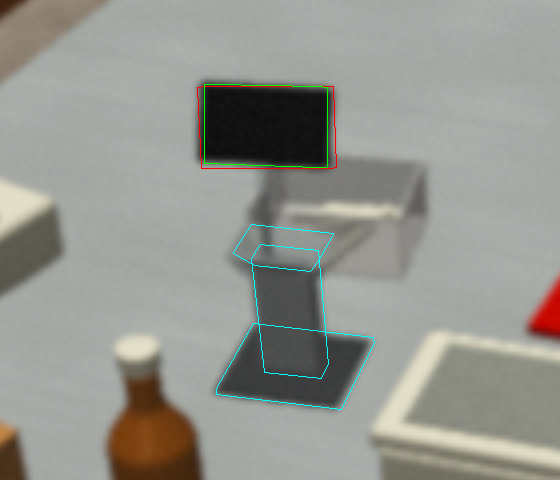

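```bash
python3 - <<'E'
from h import *
from scipy.spatial.transform import Rotation as Ro
o=r.observe(); q=o['eef_rot']; T=Ro.from_quat([q[1],q[2],q[3],q[0]]).as_matrix()
c=r.calibration('wrist'); R=np.asarray(c['R']);p=-R.T@c['t']
print(T); print('cam in tool',T.T@(p-o['tcp_pos'])); print('cam axes in tool',(R@T).T)
E
```

```text
[[ 2.54962673e-01  9.66950896e-01  1.72254004e-05]
 [ 9.66950895e-01 -2.54962674e-01  4.79744434e-05]
 [ 5.07807652e-05  4.42442402e-06 -9.99999999e-01]]
cam in tool [ 0.00095047 -0.07949585 -0.16217228]
cam axes in tool [[ 9.99998972e-01  1.12440867e-03  8.89278789e-04]
 [-1.33442566e-03  9.56779051e-01  2.90812769e-01]
 [-5.23850916e-04 -2.90813657e-01  9.56779568e-01]]
```

play_rows(
  rows=[
    {"slide":[2.6,-2.6,1.4],"turn":-7,"hand":0},
    {"slide":[2.6,-2.6,1.4],"turn":-7,"hand":0},
    {"slide":[2.6,-2.6,1.4],"turn":-7,"hand":0},
    {"slide":[2.6,-2.6,1.4],"turn":-7,"hand":0},
    {"slide":[2.6,-2.6,1.4],"turn":-7,"hand":0},
    {"slide":[2.6,-2.6,1.4],"turn":-7,"hand":0},
    {"slide":[2.6,-2.6,1.4],"turn":-7,"hand":0},
    {"slide":[2.6,-2.6,1.4],"turn":-7,"hand":0},
    {"slide":[2.6,-2.6,1.4],"turn":-7,"hand":0},
    {"slide":[2.6,-2.6,1.4],"turn":-7,"hand":0},
    {"slide":[0.4,-3.8,0],"turn":-7,"hand":0},
    {"slide":[0.4,-3.8,0],"turn":-7,"hand":0},
    {"slide":[0.4,-3.8,0],"turn":-7,"hand":0},
    {"slide":[0.4,-3.8,0],"turn":-7,"hand":0},
    {"slide":[0.4,-3.8,0],"turn":-7,"hand":0},
    {"slide":[0.4,-3.8,0],"turn":-7,"hand":0},
    {"slide":[0.4,-3.8,0],"turn":-7,"hand":0},
    {"slide":[0.4,-3.8,0],"turn":-7,"hand":0},
    {"slide":[0.4,-3.8,0],"turn":-7,"hand":0},
    {"slide":[0.4,-3.8,0],"turn":-7,"hand":0},
  ],
)

```text
clock: 2.72
tcp_pos: [0.4591, -0.0376, 0.363]
eef_rot: [-0.001, 0.843, -0.538, 0.0]
contact_force: [1.2, -0.1, 0.5]
grip_width: 0.0875
```

```bash
cat > snap.py <<'E'
import sys,pickle
from h import *
n=sys.argv[1]
c=r.calibration('wrist');o=r.observe();im=r.get_image('wrist')
pickle.dump((c,o,im),open(f'{n}.pkl','wb'))
cv2.imwrite(f'pics/{n}.png',cv2.resize(im,(768,576),interpolation=cv2.INTER_CUBIC))
print(o['tcp_pos'],o['eef_rot'],-np.asarray(c['R']).T@c['t'])
E
python3 snap.py w1
```

```text
[ 0.45906729 -0.03759707  0.36302093] [-6.61137824e-04  8.42878054e-01 -5.38104194e-01  1.59985675e-04] [ 0.53233351 -0.00327218  0.52531158]
```

View pics/w1.png

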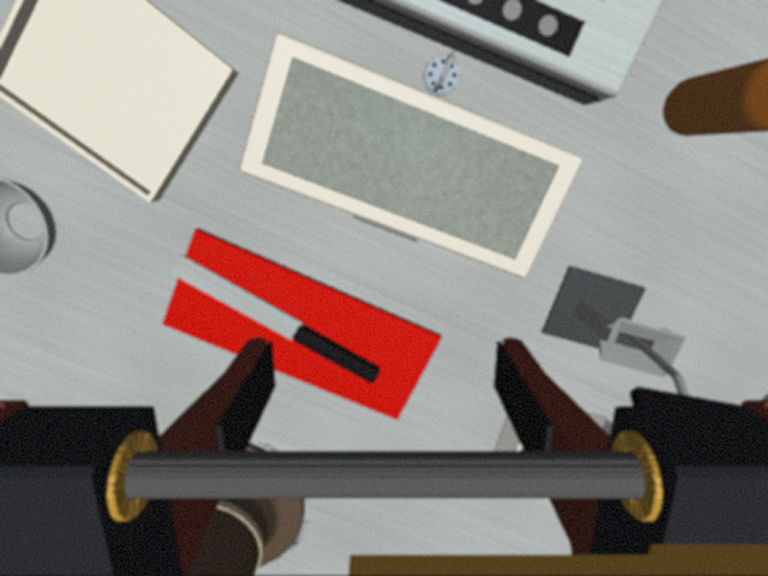

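play_rows(
  rows=[
    {"slide":[0.6,-4,0],"turn":-2,"hand":0},
    {"slide":[0.6,-4,0],"turn":-2,"hand":0},
    {"slide":[0.6,-4,0],"turn":-2,"hand":0},
    {"slide":[0.6,-4,0],"turn":-2,"hand":0},
    {"slide":[0.6,-4,0],"turn":-2,"hand":0},
    {"slide":[0.6,-4,0],"turn":-3,"hand":0},
    {"slide":[0.5,-4,0],"turn":-3,"hand":0},
    {"slide":[0,0,0],"turn":0,"hand":0},
    {"slide":[0,0,0],"turn":0,"hand":0},
  ],
)

```text
clock: 3.52
tcp_pos: [0.4992, -0.3185, 0.3619]
eef_rot: [0.001, 0.76, -0.65, -0.0]
contact_force: [0.0, 1.7, 0.5]
grip_width: 0.0879
```

```bash
python3 snap.py w2
```

```text
[ 0.49918862 -0.31849347  0.36190733] [ 1.27280917e-03  7.60036726e-01 -6.49878777e-01 -3.59810678e-04] [ 0.57944091 -0.30503124  0.52391738]
```

View pics/w2.png

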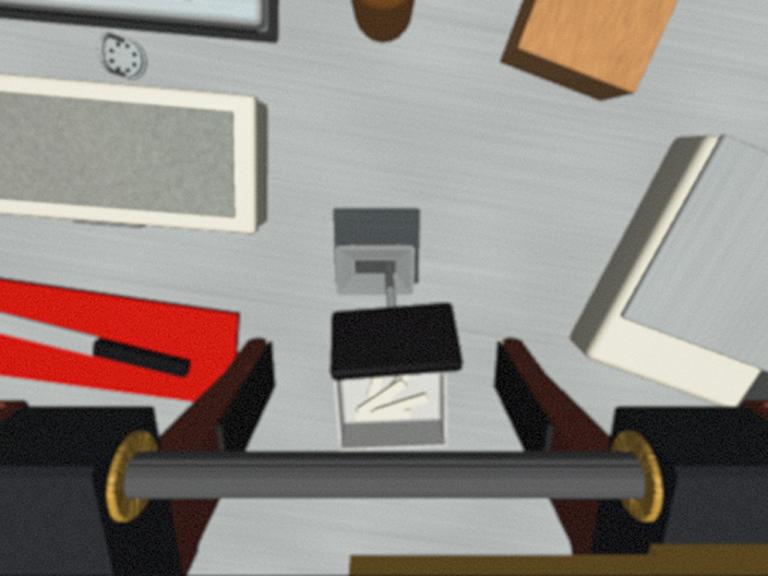

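```bash
python3 - <<'E'
from h import *
import pickle
c,o,im=pickle.load(open('w2.pkl','rb'))
crop(im,210,130,320,255,6,'pics/w2a.png'); crop(im,60,15,110,65,12,'pics/w2b.png')
c,o,im=pickle.load(open('w1.pkl','rb'))
crop(im,265,25,325,75,12,'pics/w1b.png')
E
```

```text
(no output)
```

View pics/w2a.png

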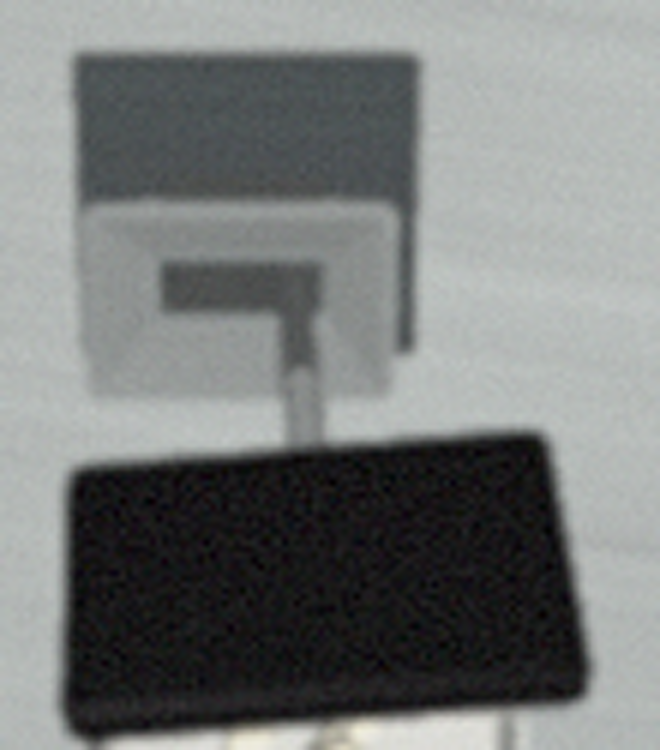

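View pics/w2b.png

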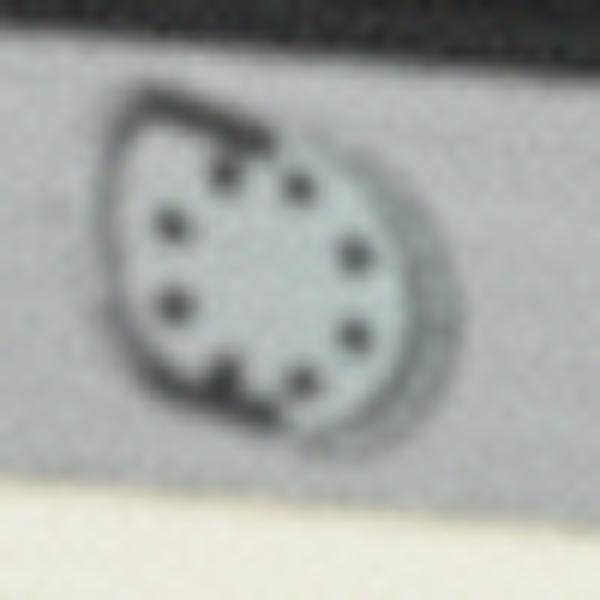

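View pics/w1b.png

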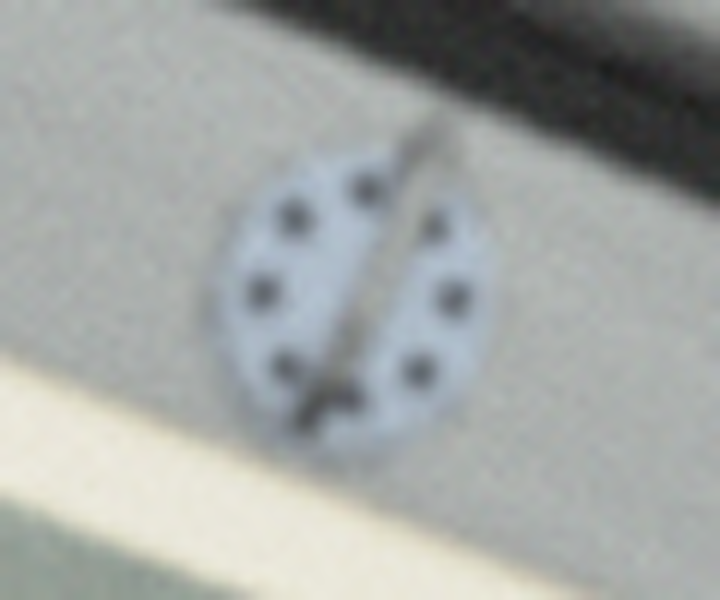

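```bash
cat > fit4.py <<'E'
from fit import *
from scipy.optimize import least_squares
cw,ow,imw=pickle.load(open('w2.pkl','rb'))
def uv(x,y,s=6,x0=210,y0=130): return [(x+.5)/s-.5+x0,(y+.5)/s-.5+y0]
# camera: image right = -Y world?  stand y axis -> image left
pts=[((.045,.05,.006),(78,55)),((.045,-.05,.006),(418,55)),((-.045,-.05,.006),(410,352)),
((.02,.0325,.116),(83,207)),((.02,-.0325,.116),(397,205)),((-.02,-.0325,.116),(388,395)),((-.02,.0325,.116),(92,395)),
((.007,.02,.1),(163,262)),((.007,-.02,.1),(322,262)),((-.007,.02,.1),(163,312))]
X=np.array([a for a,b in pts]);U=np.array([uv(*b) for a,b in pts])
f=lambda p:(proj(cw,X@Rz(p[2]).T+[p[0],p[1],0])-U).ravel()
q=least_squares(f,[.47,-.315,.16],loss='soft_l1'); st=q.x; print('stand',st); print(f(st).reshape(-1,2).round(1))
# hook
from scipy.spatial.transform import Rotation as Ro
C['w']=cw; D['w']=imw
win={'top':(370,240,440,280),'scene':(145,110,190,140),'w':(215,195,312,256)}
TG={}
for c,(x0,y0,x1,y1) in win.items():
    m=np.zeros((384,512),np.float32); m[y0:y1,x0:x1]=D[c][y0:y1,x0:x1].max(2)<(60 if c!='w' else 60); 
    m=cv2.morphologyEx(m,cv2.MORPH_OPEN,np.ones((3,3))); TG[c]=m
    print(c,m.sum(),D[c][int((y0+y1)/2),int((x0+x1)/2)])
l=np.array([-.5,0,.866]);n=np.array([.866,0,.5])
G=np.array([a*.03*l+b*.007*n+cc*.05*np.array([0,1,0]) for a in(-1,1) for b in(-1,1) for cc in(-1,1)])+[-.025,-.012,.193]
def hook(p,P): # p: x,y,z foot; yaw, pitch(about y), roll
    return P@(Rz(p[3])@Ro.from_euler('xy',[p[5],p[4]]).as_matrix()).T+p[:3]
def cost(p,cams,reg=True):
    e=0
    for c in cams:
        s=sil(C[c],[hook(p,G)]); e+=1-np.minimum(s,TG[c]).sum()/np.maximum(s,TG[c]).sum()
    if reg: e+=((p[2]-.006)/.004)**2*.02+(((p[:2]-st[:2])/.004)**2).sum()*.02+((p[4]/.07)**2+(p[5]/.07)**2)*.01
    return e
for cams in [('w',),('w','top'),('w','top','scene')]:
    x=np.r_[st[:2],.006,st[2],0,0]
    for k in range(3):
        sim=np.array([x]+[x+np.eye(6)[i]*(.006 if i<3 else .05) for i in range(6)])
        q=minimize(cost,x,args=(cams,),method='Nelder-Mead',options=dict(initial_simplex=sim,maxiter=500,xatol=1e-5,fatol=1e-5)); x=q.x
    print(cams,x.round(4),q.fun,[round(cost(x,(c,),False),3) for c in cams])
    B=hook(x,np.array([[0,-.012,.15],[0,-.012,.11],[-.025,-.012,.193]])); print(B.round(4))
np.save('hook.npy',x);np.save('stand.npy',st)
im=cv2.resize(imw,None,fx=6,fy=6,interpolation=cv2.INTER_CUBIC)
def dr(P,col):
    h=cv2.convexHull(((proj(cw,P)+.5)*6).astype(np.int32)); cv2.polylines(im,[h],True,col,1)
dr(hook(x,G),(0,255,0))
for a in [[0,0],[1,1]]:
  a0=((proj(cw,hook(x,np.array([[0,-.012,.15],[0,-.012,.02],[-.01,-.012,.167]])))+.5)*6).astype(int)
  cv2.line(im,tuple(map(int,a0[0])),tuple(map(int,a0[1])),(0,0,255),1);cv2.line(im,tuple(map(int,a0[0])),tuple(map(int,a0[2])),(255,0,255),1)
for P in [box(0,0,.003,.09,.10,.006),box(0,0,.1,.014,.04,0),box(0,0,.116,.04,.065,0)]: dr(P@Rz(st[2]).T+[st[0],st[1],0],(255,255,0))
cv2.imwrite('pics/ovw2.png',im[130*6:255*6,210*6:320*6])
# strainer
s1=tri([(pickle.load(open('w1.pkl','rb'))[0],uv(358,285,12,265,25)),(cw,uv(265,280,12,60,15))]); print('strainer disc top centre tri',s1)
for z,(a,b) in [(.01,(1,1))]:
  c1=pickle.load(open('w1.pkl','rb'))[0]
  print(atz(c1,uv(358,285,12,265,25),.01),atz(cw,uv(265,280,12,60,15),.01),atz(C['top'],uv(355,235,10,220,160),.01))
  d1=atz(c1,uv(415,150,12,265,25),.01)-atz(c1,uv(302,415,12,265,25),.01)
  d2=atz(cw,uv(268,142,12,60,15),.01)-atz(cw,uv(280,427,12,60,15),.01)
  print('bow x dir',d1,np.arctan2(d1[1],d1[0]),np.hypot(*d1[:2]),d2,np.arctan2(d2[1],d2[0]),np.hypot(*d2[:2]))
E
python3 fit4.py
```

```text
stand [ 0.47310272 -0.31328051  0.15486223]
[[-0.9 -0.2]
 [ 0.8 -0.1]
 [ 0.8  0.8]
 [ 2.8  2.1]
 [-2.7  2.6]
 [-1.7 -1.6]
 [ 2.1 -1.7]
 [-0.6 -0.5]
 [ 0.4 -0.5]
 [-0.4  0.5]]
top 939.0 [17 11 17]
scene 594.0 [17 19 20]
w 3642.0 [19 18 16]
('w',) [ 0.4724 -0.3136  0.0041  0.2397 -0.043   0.009 ] 0.1512964318916556 [np.float32(0.142)]
[[ 0.4693 -0.3281  0.1539]
 [ 0.4709 -0.3273  0.1139]
 [ 0.4433 -0.3348  0.1958]]
('w', 'top') [ 0.4718 -0.3132  0.0034  0.1741 -0.0522  0.0171] 0.3139693516616325 [np.float32(0.137), np.float32(0.16)]
[[ 0.4666 -0.3289  0.153 ]
 [ 0.4686 -0.3279  0.113 ]
 [ 0.44   -0.3344  0.1946]]
('w', 'top', 'scene') [ 0.4709 -0.3128  0.0033  0.1598 -0.0494  0.0315] 0.4783176634486925 [np.float32(0.135), np.float32(0.158), np.float32(0.163)]
[[ 0.4662 -0.3304  0.1527]
 [ 0.468  -0.3289  0.1127]
 [ 0.4397 -0.3361  0.1943]]
strainer disc top centre tri [ 0.63066629 -0.02334031  0.00947937]
[ 0.63135771 -0.02320293  0.01      ] [ 0.62983714 -0.02382568  0.01      ] [ 0.62962999 -0.02488813  0.01      ]
bow x dir [0.0343751  0.00100087 0.        ] 0.029107958902241656 0.034389669779767235 [0.03347867 0.00116075 0.        ] 0.03465745434241712 0.033498791004605476
```

View pics/ovw2.png

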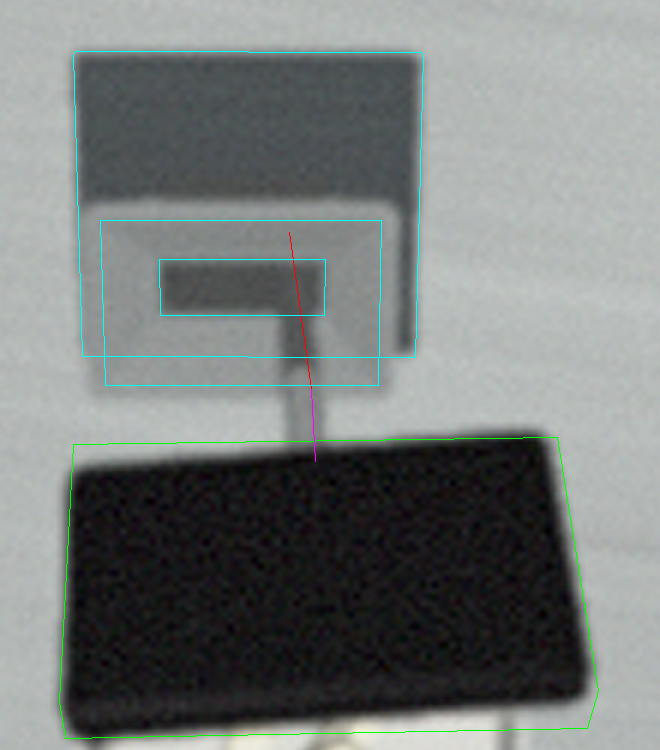

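```bash
cat > fit5.py <<'E'
from fit4 import *
P=[];U=[]
W=.0487
def g(a,b,cc): return a*.0295*l+b*.007*n+cc*W*np.array([0,1,0])+[-.025,-.012,.193]
obs=[(g(-1,1,1),(75,470)),(g(-1,1,-1),(547,433)),(g(1,-1,1),(80,735)),(g(1,-1,-1),(585,697))]
U=np.array([uv(*b) for a,b in obs]);X=np.array([a for a,b in obs])
def res(p):
    p6=p; e=(proj(cw,hook(p6,X))-U).ravel()
    def lined(A,B,pt):
        a,b=proj(cw,hook(p6,np.array([A,B]))); d=(b-a)/np.linalg.norm(b-a); w=np.array(uv(*pt))-a; return d[0]*w[1]-d[1]*w[0]
    e2=[lined([0,-.012,.15],[0,-.012,.1],(297,340)),lined([0,-.012,.15],[-.01,-.012,.167],(304,420))]
    return np.r_[e,e2,(p6[:2]-st[:2])/.003,(p6[2]-.006)/.001,p6[4]/.05,p6[5]/.05]
q=least_squares(res,np.r_[st[:2],.006,.2,0,0]); x=q.x
print('hook',x.round(4)); print(res(x).round(2))
print(hook(x,np.array([[0,-.012,.15],[0,-.012,.13],[-.025,-.012,.193]])).round(4))
np.save('hook.npy',x)
for c in ['top','scene']: print(c,cost(x,(c,),False))
E
python3 fit5.py | tail -8
```

```text
hook [ 0.4699 -0.3129  0.0053  0.232  -0.0403  0.0181]
[-0.52 -2.11 -0.19 -2.08 -0.6   2.01  0.71  1.77 -0.32  0.45 -1.08  0.13
 -0.66 -0.81  0.36]
[[ 0.4674 -0.3286  0.155 ]
 [ 0.4681 -0.3281  0.135 ]
 [ 0.4416 -0.3355  0.1969]]
top 0.17374259
scene 0.17342144
```

```bash
cat > fit6.py <<'E'
from fit5 import *
def Gs(s1,s2): return np.array([a*.03*s2*l+b*.007*n+cc*.05*s1*np.array([0,1,0]) for a in(-1,1) for b in(-1,1) for cc in(-1,1)])+[-.025,-.012,.193]
def cost8(p,cams,reg=True):
    e=0
    for c in cams:
        s=sil(C[c],[hook(p,Gs(p[6],p[7]))]); e+=1-np.minimum(s,TG[c]).sum()/np.maximum(s,TG[c]).sum()
    if reg: e+=((p[2]-.006)/.002)**2*.01+(((p[:2]-st[:2])/.003)**2).sum()*.01+((p[4]/.05)**2+(p[5]/.05)**2)*.005
    return e
for cams in [('w',),('w','top'),('w','top','scene')]:
    x8=np.r_[x,.97,.93]
    for k in range(4):
        sim=np.array([x8]+[x8+np.eye(8)[i]*(.004 if i<3 else .04) for i in range(8)])
        q=minimize(cost8,x8,args=(cams,),method='Nelder-Mead',options=dict(initial_simplex=sim,maxiter=600,xatol=1e-5,fatol=1e-5)); x8=q.x
    print(cams,x8.round(4),round(q.fun,3),[round(float(cost8(x8,(c,),False)),3) for c in cams])
    print(hook(x8,np.array([[0,-.012,.15],[0,-.012,.13],[-.025,-.012,.193]])).round(4))
E
python3 fit6.py | tail -12
```

```text
('w',) [ 0.4724 -0.3132  0.006   0.2396 -0.0556  0.0084  0.9535  0.8736] 0.025 [0.018]
[[ 0.4675 -0.3281  0.1557]
 [ 0.4685 -0.3276  0.1357]
 [ 0.441  -0.3349  0.1972]]
('w', 'top') [ 0.471  -0.3116  0.0045  0.2282 -0.0562  0.0204  0.9552  0.8652] 0.114 [0.027, 0.067]
[[ 0.4662 -0.3282  0.154 ]
 [ 0.4673 -0.3275  0.134 ]
 [ 0.4398 -0.3352  0.1955]]
('w', 'top', 'scene') [ 0.4718 -0.3124  0.0044  0.2279 -0.0581  0.0178  0.9576  0.8778] 0.212 [0.023, 0.08, 0.093]
[[ 0.4666 -0.3286  0.1539]
 [ 0.4677 -0.328   0.134 ]
 [ 0.4401 -0.3356  0.1954]]
```

play_rows(
  rows=[
    {"slide":[-1.1,-0.4,-2.5],"turn":2.3,"hand":0},
    {"slide":[-1.1,-0.4,-3],"turn":2.3,"hand":0},
    {"slide":[0,0,-3],"turn":0,"hand":0},
    {"slide":[0,0,-1.5],"turn":0,"hand":0},
    {"slide":[0,0,0],"turn":0,"hand":0},
    {"slide":[0,0,0],"turn":0,"hand":0},
  ],
)

```text
clock: 4.07
tcp_pos: [0.4791, -0.3217, 0.2629]
eef_rot: [-0.0, 0.788, -0.616, -0.0]
contact_force: [0.3, -0.7, 0.6]
grip_width: 0.0876
```

```bash
python3 snap.py w3
```

```text
[ 0.47906343 -0.32165592  0.26292882] [-4.42949011e-04  7.88070161e-01 -6.15585144e-01 -3.93588229e-04] [ 0.55756671 -0.30169362  0.4251385 ]
```

View pics/w3.png

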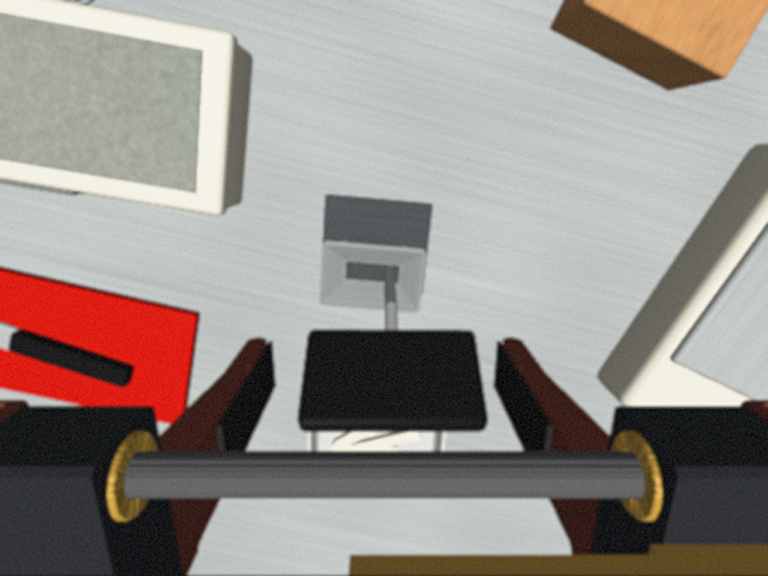

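```bash
cat > fit7.py <<'E'
from fit6 import *
c3,o3,im3=pickle.load(open('w3.pkl','rb'))
C['w3']=c3;D['w3']=im3
m=np.zeros((384,512),np.float32); m[212:292,195:328]=im3[212:292,195:328].max(2)<60
TG['w3']=cv2.morphologyEx(m,cv2.MORPH_OPEN,np.ones((5,5))); print(np.argwhere(TG['w3']).min(0),np.argwhere(TG['w3']).max(0))
for cams in [('w3',),('w','w3')]:
    x9=x8.copy()
    for k in range(4):
        sim=np.array([x9]+[x9+np.eye(8)[i]*(.004 if i<3 else .04) for i in range(8)])
        q=minimize(cost8,x9,args=(cams,),method='Nelder-Mead',options=dict(initial_simplex=sim,maxiter=600,xatol=1e-5,fatol=1e-5)); x9=q.x
    print(cams,x9.round(4),round(q.fun,3),[round(float(cost8(x9,(c,),False)),3) for c in cams])
    B=hook(x9,np.array([[0,-.012,.15],[0,-.012,.13],[-.025,-.012,.193]]));print(B.round(4))
im=cv2.resize(im3,None,fx=5,fy=5,interpolation=cv2.INTER_CUBIC)
def L(P,col):
    h=((proj(c3,P)+.5)*5).astype(np.int32).reshape(-1,1,2); cv2.polylines(im,[h],False,col,1)
L(hook(x9,np.array([[0,-.012,.02],[0,-.012,.15],[-.025,-.012,.193]])),(0,0,255))
h=cv2.convexHull(((proj(c3,hook(x9,Gs(x9[6],x9[7])))+.5)*5).astype(np.int32)); cv2.polylines(im,[h],True,(0,255,0),1)
cv2.imwrite('pics/ovw3.png',im[160*5:275*5,190*5:330*5])
np.save('hook.npy',x9)
E
python3 fit7.py | tail -9
```

```text
[221 200] [286 323]
('w3',) [ 0.4726 -0.3131  0.0061  0.2408 -0.0562  0.0076  0.9579  0.8932] 0.018 [0.011]
[[ 0.4676 -0.3279  0.1558]
 [ 0.4686 -0.3275  0.1358]
 [ 0.4411 -0.3347  0.1973]]
('w', 'w3') [ 0.4727 -0.3126  0.0062  0.2379 -0.0569  0.011   0.9562  0.8872] 0.045 [0.024, 0.014]
[[ 0.4676 -0.3279  0.1558]
 [ 0.4686 -0.3274  0.1358]
 [ 0.4411 -0.3348  0.1973]]
```

View pics/ovw3.png

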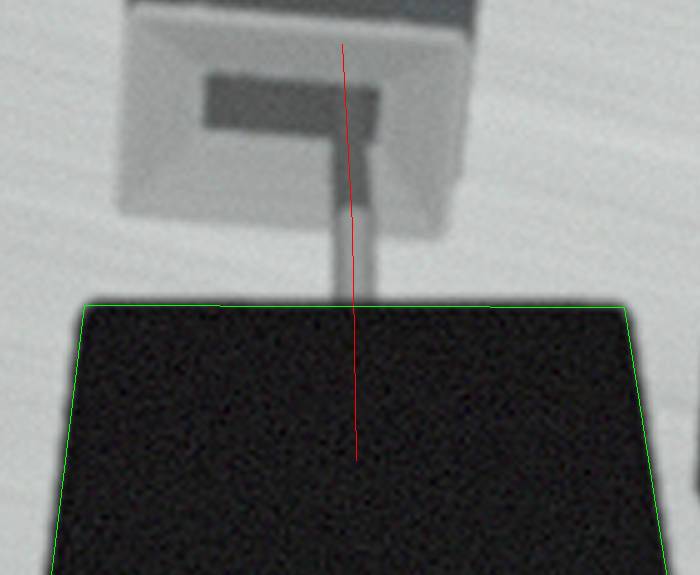

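play_rows(
  rows=[
    {"slide":[-0.2,-0.2,-2.5],"turn":0.2,"hand":0},
    {"slide":[-0.1,-0.2,-2.5],"turn":0,"hand":0},
    {"slide":[0,0,-2.5],"turn":0,"hand":0},
    {"slide":[0,0,-1.5],"turn":0,"hand":0},
    {"slide":[0,0,0],"turn":0,"hand":0},
    {"slide":[0,0,0],"turn":0,"hand":0},
    {"slide":[0,0,0],"turn":0,"hand":0},
  ],
)

```text
clock: 4.7
tcp_pos: [0.4765, -0.3282, 0.1746]
eef_rot: [-0.0, 0.788, -0.615, 0.001]
contact_force: [-0.3, -0.3, 0.4]
grip_width: 0.0877
```

```bash
python3 snap.py w4; python3 -c "
from h import *
cv2.imwrite('pics/sc4.png',cv2.resize(r.get_image('scene')[60:200,110:250],None,fx=5,fy=5,interpolation=cv2.INTER_CUBIC))"
```

```text
[ 0.4764777  -0.32819124  0.1746218 ] [-2.49833480e-04  7.88345445e-01 -6.15231305e-01  1.35566024e-03] [ 0.5545589  -0.30773589  0.33697681]
```

View pics/w4.png

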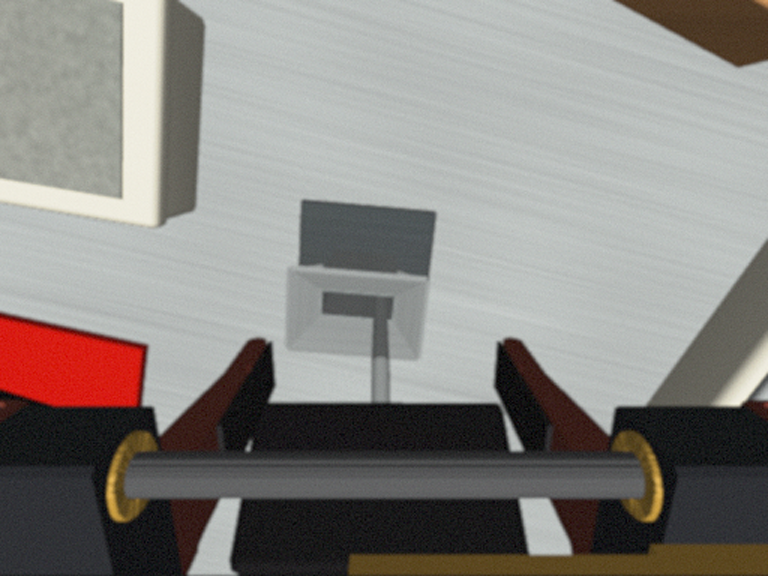

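View pics/sc4.png

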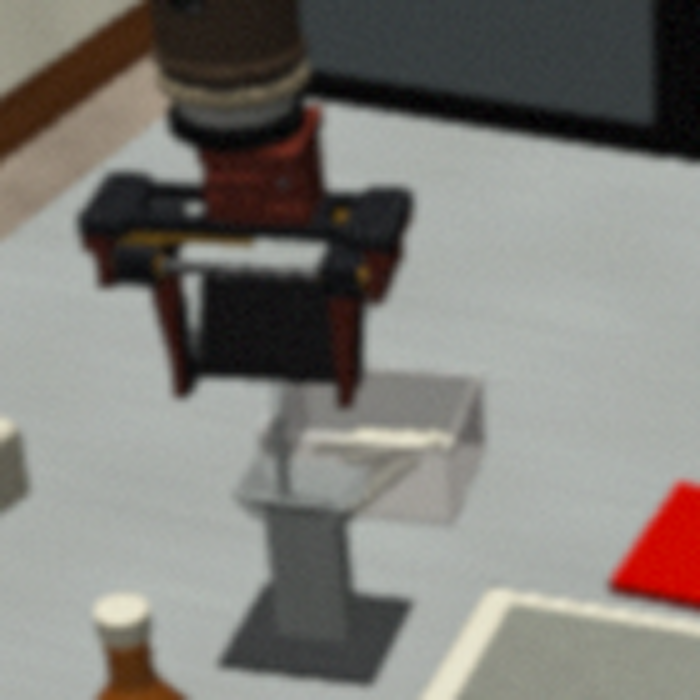

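play_rows(
  rows=[
    {"slide":[0,0.2,-1],"turn":0,"hand":0},
    {"slide":[0,0,-1],"turn":0,"hand":0},
    {"slide":[0,0,-0.7],"turn":0,"hand":0},
    {"slide":[0,0,-0.6],"turn":0,"hand":0},
    {"slide":[0,0,0],"turn":0,"hand":0},
    {"slide":[0,0,0],"turn":0,"hand":0},
    {"slide":[0,0,0],"turn":0,"hand":0},
  ],
)

```text
clock: 5.38
tcp_pos: [0.4753, -0.326, 0.1397]
eef_rot: [0.0, 0.788, -0.616, 0.0]
contact_force: [-0.3, 0.4, 0.3]
grip_width: 0.0883
```

```bash
python3 snap.py w5; python3 -c "
from h import *
print(r.observe()['contact_force'])
cv2.imwrite('pics/sc5.png',cv2.resize(r.get_image('scene')[80:200,120:220],None,fx=5,fy=5,interpolation=cv2.INTER_CUBIC))"
```

```text
[ 0.47530937 -0.32595624  0.1397048 ] [ 1.56531871e-04  7.88070492e-01 -6.15584985e-01  4.13848372e-05] [ 0.55381546 -0.30572751  0.30186914]
[-0.10637848 -0.29636349 -0.24090072]
```

View pics/w5.png

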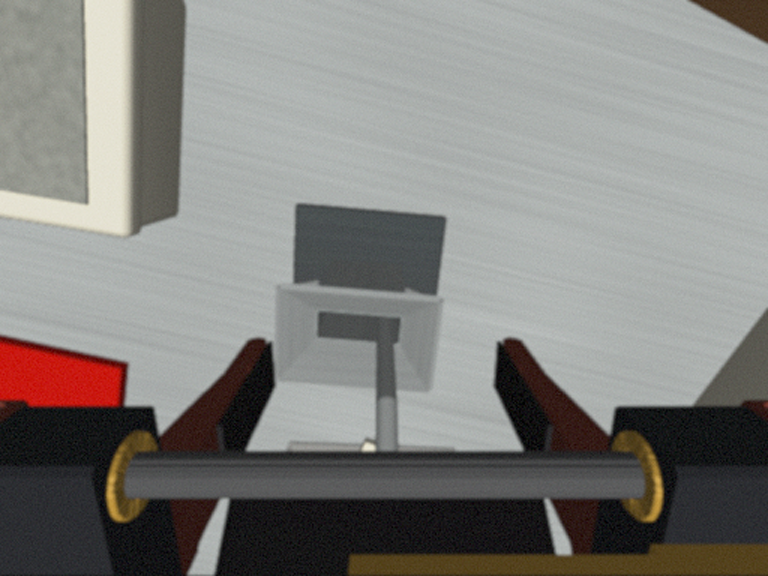

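View pics/sc5.png

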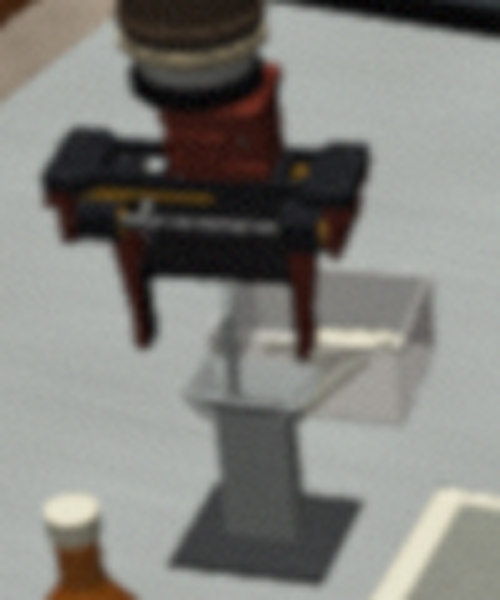

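play_rows(
  rows=[
    {"slide":[-0.2,0,0],"turn":0,"hand":0},
    {"slide":[0,0,0],"turn":0,"hand":0.5},
    {"slide":[0,0,0],"turn":0,"hand":1},
    {"slide":[0,0,0],"turn":0,"hand":1},
    {"slide":[0,0,0],"turn":0,"hand":1},
    {"slide":[0,0,0],"turn":0,"hand":1},
    {"slide":[0,0,0],"turn":0,"hand":1},
    {"slide":[0,0,0],"turn":0,"hand":1},
  ],
  grip_force=50,
)

```text
clock: 6.15
tcp_pos: [0.4734, -0.3256, 0.1396]
eef_rot: [-0.0, 0.788, -0.615, -0.0]
contact_force: [-0.4, 0.1, -0.2]
grip_width: 0.0447
```

play_rows(
  rows=[
    {"slide":[0,0,0],"turn":0,"hand":1},
    {"slide":[0,0,0],"turn":0,"hand":1},
    {"slide":[0,0,0],"turn":0,"hand":1},
    {"slide":[0,0,0],"turn":0,"hand":1},
    {"slide":[0,0,0],"turn":0,"hand":1},
    {"slide":[0,0,0],"turn":0,"hand":1},
    {"slide":[0,0,0],"turn":0,"hand":1},
    {"slide":[0,0,0],"turn":0,"hand":1},
  ],
)

```text
clock: 6.82
tcp_pos: [0.4734, -0.3257, 0.1397]
eef_rot: [0.0, 0.788, -0.615, 0.0]
contact_force: [-0.1, -1.0, -0.0]
grip_width: 0.0072
```

```bash
python3 snap.py w6; python3 -c "
from h import *
o=r.observe();print(o['contact_force'],o['grip_width'])"
```

```text
[ 0.47342586 -0.32573204  0.13972067] [ 2.02041056e-05  7.88180884e-01 -6.15443646e-01  1.12841771e-04] [ 0.5518685  -0.30551164  0.30189982]
[0.00357871 0.03186701 0.42204933] 0.006637909141430966
```

View pics/w6.png

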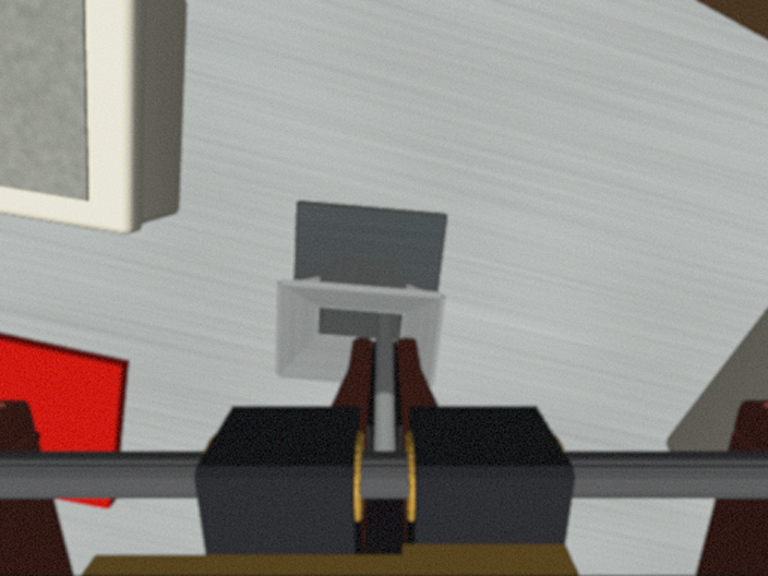

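play_rows(
  rows=[
    {"slide":[0,0,0],"turn":0,"hand":1},
    {"slide":[0,0,0.5],"turn":0,"hand":1},
    {"slide":[0,0,0.8],"turn":0,"hand":1},
    {"slide":[0,0,0.8],"turn":0,"hand":1},
    {"slide":[0,0,0],"turn":0,"hand":1},
    {"slide":[0,0,0],"turn":0,"hand":1},
  ],
  grip_force=60,
)

```text
clock: 7.37
tcp_pos: [0.4735, -0.3259, 0.1614]
eef_rot: [-0.0, 0.788, -0.615, 0.001]
contact_force: [-0.5, 0.0, -1.6]
grip_width: 0.0069
```

```bash
python3 snap.py w7; python3 -c "
from h import *
o=r.observe();print(o['contact_force'],o['torque'],o['grip_width'])
cv2.imwrite('pics/sc7.png',cv2.resize(r.get_image('scene')[80:200,120:220],None,fx=5,fy=5,interpolation=cv2.INTER_CUBIC))"
```

```text
[ 0.47354244 -0.32589365  0.16140781] [-1.39938827e-04  7.88187760e-01 -6.15434570e-01  5.70101534e-04] [ 0.55182968 -0.3056528   0.323667  ]
[-1.14071196 -0.28063098 -2.78921443] [-0.10436074  0.17902751  0.05698315] 0.006774027478114441
```

View pics/w7.png

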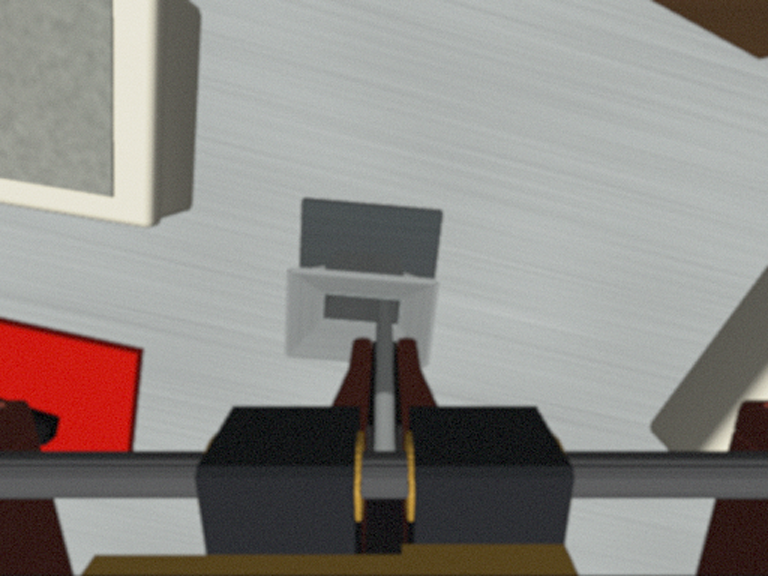

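View pics/sc7.png

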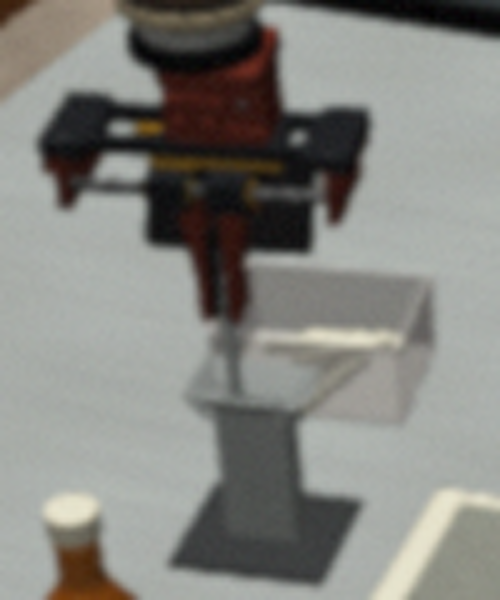

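play_rows(
  rows=[
    {"slide":[0,0,0.8],"turn":0,"hand":1},
    {"slide":[0,0,1],"turn":0,"hand":1},
    {"slide":[0,0,1],"turn":0,"hand":1},
    {"slide":[0,0,1],"turn":0,"hand":1},
    {"slide":[0,0,1],"turn":0,"hand":1},
    {"slide":[0,0,1],"turn":0,"hand":1},
    {"slide":[0,0,1],"turn":0,"hand":1},
    {"slide":[0,0,1],"turn":0,"hand":1},
    {"slide":[0,0,1],"turn":0,"hand":1},
    {"slide":[0,0,1],"turn":0,"hand":1},
    {"slide":[0,0,1],"turn":0,"hand":1},
    {"slide":[0,0,1],"turn":0,"hand":1},
    {"slide":[0,0,1],"turn":0,"hand":1},
    {"slide":[0,0,1],"turn":0,"hand":1},
    {"slide":[0,0,0],"turn":0,"hand":1},
    {"slide":[0,0,0],"turn":0,"hand":1},
    {"slide":[0,0,0],"turn":0,"hand":1},
  ],
)

```text
clock: 8.88
tcp_pos: [0.4733, -0.3254, 0.2983]
eef_rot: [-0.0, 0.788, -0.615, -0.0]
contact_force: [-0.4, -0.1, -2.9]
grip_width: 0.0067
```

```bash
python3 snap.py w8; python3 -c "
from h import *
o=r.observe();print(o['contact_force'],o['torque'],o['grip_width'])
cv2.imwrite('pics/sc8.png',cv2.resize(r.get_image('scene')[50:210,110:230],None,fx=4.5,fy=3.7,interpolation=cv2.INTER_CUBIC))
im=r.get_image('scene');cv2.imwrite('pics/sc8full.png',im);cv2.imwrite('pics/top8.png',r.get_image('top'))"
```

```text
[ 0.47326804 -0.32541506  0.29827389] [-7.06557102e-06  7.88228468e-01 -6.15382658e-01 -2.57480935e-04] [ 0.5517789  -0.30528246  0.46042142]
[ 0.18160412  0.78181226 -2.46815497] [-0.01010059  0.07943785 -0.01091183] 0.0069031662323353156
```

View pics/w8.png

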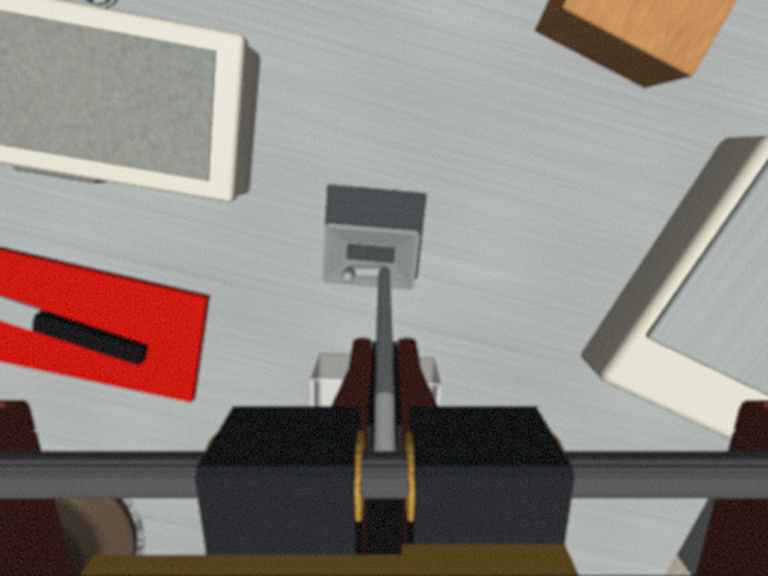

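View pics/sc8.png

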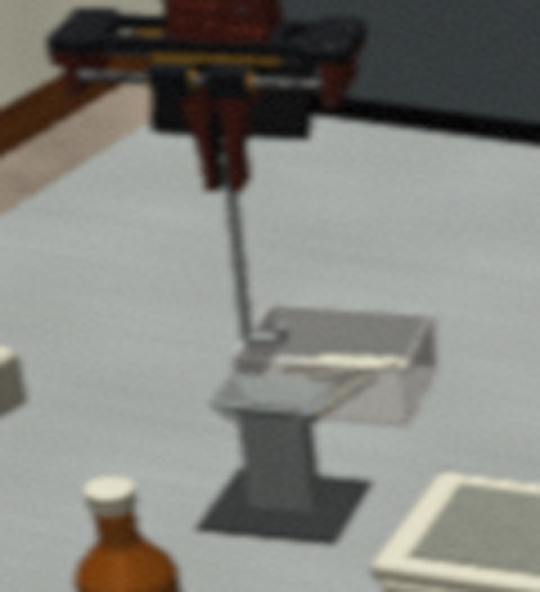

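```bash
cat > chk8.py <<'E'
from h import *
import pickle
from scipy.spatial.transform import Rotation as Ro
x=np.load('hook.npy')[:6].copy()
c,o,im=pickle.load(open('w8.pkl','rb'))
def hook(p,P): return P@(Rz(p[3])@Ro.from_euler('xy',[p[5],p[4]]).as_matrix()).T+p[:3]
x[:3]+=o['tcp_pos']-np.array([.4734,-.3257,.1397])
P=np.array([[0,-.012,.15],[0,-.012,.12],[0,-.012,.004],[0,.012,.004],[0,.012,.018]])
print(x.round(4)); print(proj(c,hook(x,P)))
s=4; I=cv2.resize(im,None,fx=s,fy=s,interpolation=cv2.INTER_CUBIC)
h=((proj(c,hook(x,P))+.5)*s).astype(np.int32).reshape(-1,1,2); cv2.polylines(I,[h],False,(0,0,255),1)
cv2.imwrite('pics/w8o.png',I[150*s:290*s,180*s:330*s])
E
python3 chk8.py
```

```text
[ 0.4725 -0.3123  0.1647  0.2379 -0.0569  0.011 ]
[[258.17173178 267.08006684]
 [257.40196169 240.24773632]
 [255.7753469  183.54786433]
 [231.98621342 183.43045059]
 [231.03501969 188.00604127]]
```

View pics/w8o.png

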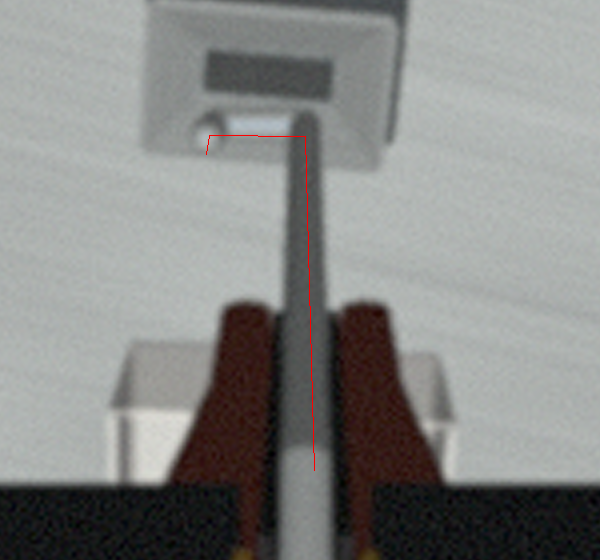

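```bash
cat >> chk8.py <<'E'
cs=r.calibration('scene')
im=cv2.imread('pics/sc8full.png'); s=6
for dp in (0,-.03):
    y=x.copy(); y[4]+=dp
    # keep grasp point fixed
    g=np.array([[0,-.012,.143]]); y[:3]+= (hook(x,g)-hook(y,g))[0]
    Q=hook(y,P); print(dp,y.round(4)); print('wrist',proj(c,Q)[3:],'scene',proj(cs,Q)[[0,2,3,4]])
    if dp==0: I=cv2.resize(im,None,fx=s,fy=s,interpolation=cv2.INTER_CUBIC)
    h=((proj(cs,Q)+.5)*s).astype(np.int32).reshape(-1,1,2); cv2.polylines(I,[h],False,(0,0,255) if dp==0 else (0,255,0),1)
cv2.imwrite('pics/sc8o.png',I[80*s:160*s,140*s:200*s])
E
python3 chk8.py
```

```text
[ 0.4725 -0.3123  0.1647  0.2379 -0.0569  0.011 ]
[[258.17173178 267.08006684]
 [257.40196169 240.24773632]
 [255.7753469  183.54786433]
 [231.98621342 183.43045059]
 [231.03501969 188.00604127]]
0 [ 0.4725 -0.3123  0.1647  0.2379 -0.0569  0.011 ]
wrist [[231.98621342 183.43045059]
 [231.03501969 188.00604127]] scene [[160.82192642  93.16603613]
 [165.56006332 140.07189021]
 [173.55680998 140.50842627]
 [173.16697281 136.23192789]]
-0.03 [ 0.4767 -0.3113  0.165   0.2379 -0.0869  0.011 ]
wrist [[231.90172966 179.51398644]
 [230.95118239 184.34702921]] scene [[160.84145359  93.13872811]
 [165.20407956 140.6986121 ]
 [173.22029376 141.13580152]
 [172.86203403 136.78955355]]
```

View pics/sc8o.png

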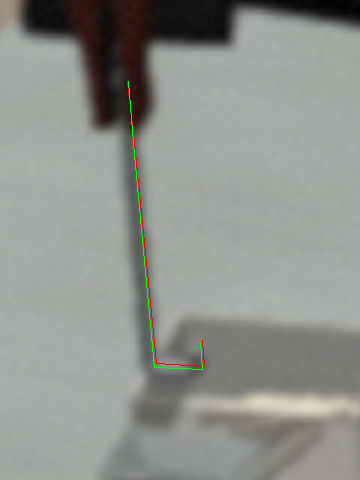

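play_rows(
  rows=[
    {"slide":[0.9,1.3,0],"turn":-1,"hand":1},
    {"slide":[1.7,2.5,0],"turn":-1.2,"hand":1},
    {"slide":[1.7,2.5,0],"turn":-1.2,"hand":1},
    {"slide":[1.7,2.5,0],"turn":-1.2,"hand":1},
    {"slide":[1.7,2.5,0],"turn":-1.2,"hand":1},
    {"slide":[1.7,2.5,0],"turn":-1.2,"hand":1},
    {"slide":[1.7,2.5,0],"turn":-1.2,"hand":1},
    {"slide":[1.7,2.5,0],"turn":-1.2,"hand":1},
    {"slide":[1.7,2.5,0],"turn":-1.4,"hand":1},
    {"slide":[0.9,1.6,0],"turn":0,"hand":1},
    {"slide":[0,0,0],"turn":0,"hand":1},
    {"slide":[0,0,0],"turn":0,"hand":1},
  ],
)

```text
clock: 10.08
tcp_pos: [0.6274, -0.0959, 0.2979]
eef_rot: [0.001, 0.728, -0.686, -0.0]
contact_force: [-0.7, -0.4, -1.5]
grip_width: 0.0067
```

```bash
python3 snap.py w9; python3 -c "
from h import *
o=r.observe();print(o['contact_force'],o['torque'],o['grip_width'])
cv2.imwrite('pics/sc9.png',r.get_image('scene'));cv2.imwrite('pics/top9.png',r.get_image('top'))"
```

```text
[ 0.62738595 -0.09589985  0.29792203] [ 8.03691338e-04  7.27669301e-01 -6.85927620e-01 -2.05855983e-04] [ 0.70834039 -0.09024659  0.45997308]
[ 0.07092595 -0.11778907 -1.52179089] [-0.05924862  0.08325198 -0.02532644] 0.006924334355673183
```

View pics/w9.png

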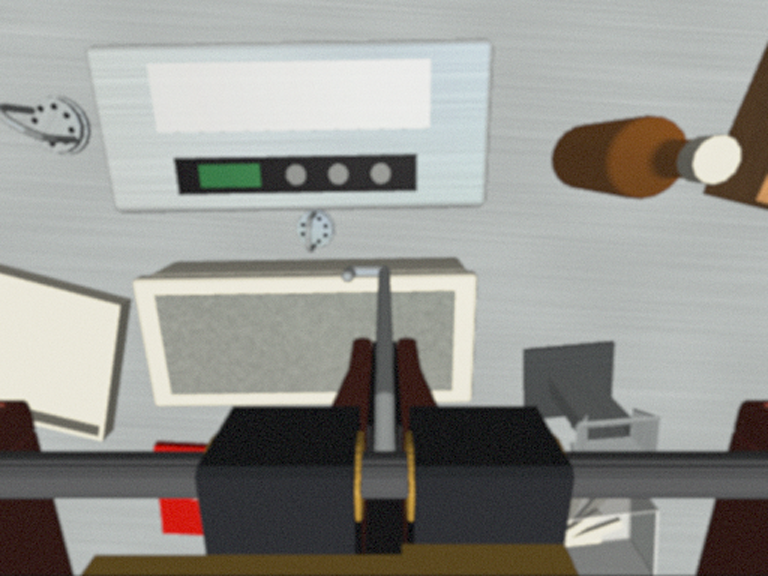

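View pics/sc9.png

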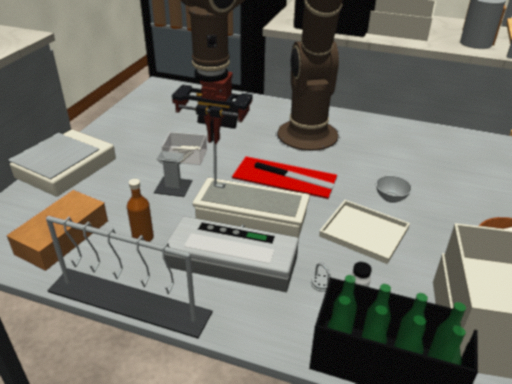

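```bash
python3 - <<'E'
from h import *
import pickle
c,o,im=pickle.load(open('w9.pkl','rb'))
crop(im,185,130,265,195,9,'pics/w9b.png')
E
```

```text
(no output)
```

View pics/w9b.png

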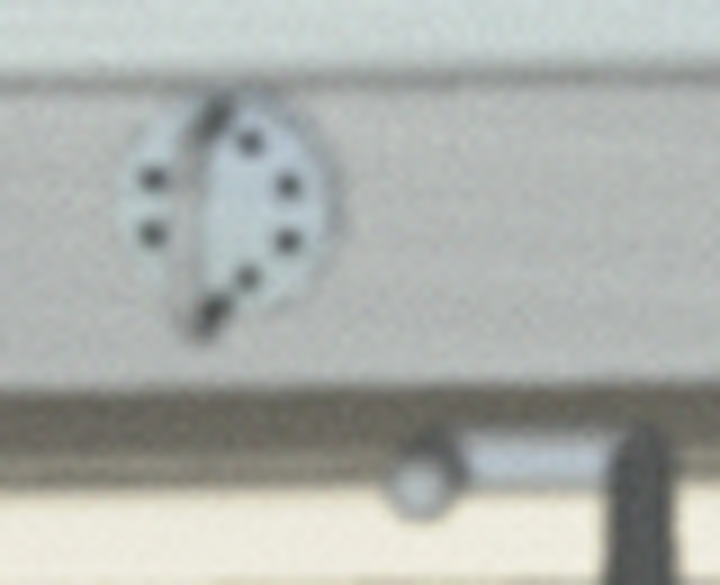

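```bash
python3 - <<'E'
from h import *
import pickle
c,o,im=pickle.load(open('w9.pkl','rb'))
uv=lambda x,y:[(x+.5)/9-.5+185,(y+.5)/9-.5+130]
T=o['tcp_pos']
print('disc',atz(c,uv(221,210),.01))
a,b=atz(c,uv(153,207),.01),atz(c,uv(289,212.5),.01); d=a-b; print('yaw of y axis',np.arctan2(-d[0],d[1]))
for z in (.178,.182,.186):
    p=atz(c,uv(420,487),z); print('tip',z,p,p-T)
# leg bottom front edge  (row ~430) at z foot
p=atz(c,uv(641,430),T[2]-.130); print('leg end',p,p-T)
q=2*np.arctan2(o['eef_rot'][2],o['eef_rot'][1]); print('tool x angle',q,' hook yaw',q+np.pi/2+ (.238-(2*np.arctan2(-.6154,.7882)+np.pi/2)))
E
```

```text
disc [ 0.62993116 -0.02424987  0.01      ]
yaw of y axis 0.01965297057323704
tip 0.178 [ 0.63029897 -0.07087586  0.178     ] [ 0.00291301  0.02502399 -0.11992203]
tip 0.182 [ 0.63140604 -0.07115065  0.182     ] [ 0.00402009  0.0247492  -0.11592203]
tip 0.186 [ 0.63251312 -0.07142543  0.186     ] [ 0.00512717  0.02447441 -0.11192203]
leg end [ 0.63558426 -0.09456662  0.16792203] [ 0.00819831  0.00133322 -0.13      ]
tool x angle -1.5117560796523095  hook yaw 0.05204903007549766
```

play_rows(
  rows=[
    {"slide":[0,0,-1],"turn":0,"hand":1},
    {"slide":[0,0,-1.5],"turn":0,"hand":1},
    {"slide":[0,0,-1.5],"turn":0,"hand":1},
    {"slide":[0,0,-1.5],"turn":0,"hand":1},
    {"slide":[0,0,-1.5],"turn":0,"hand":1},
    {"slide":[0,0,-1.5],"turn":0,"hand":1},
    {"slide":[0,0,-1.5],"turn":0,"hand":1},
    {"slide":[0,0,-1.5],"turn":0,"hand":1},
    {"slide":[0,0,-1.5],"turn":0,"hand":1},
    {"slide":[0,0,-1],"turn":0,"hand":1},
    {"slide":[0,0,-0.6],"turn":0,"hand":1},
    {"slide":[0,0,0],"turn":0,"hand":1},
    {"slide":[0,0,0],"turn":0,"hand":1},
  ],
)

```text
clock: 11.32
tcp_pos: [0.6273, -0.0971, 0.1529]
eef_rot: [0.0, 0.727, -0.687, 0.0]
contact_force: [0.1, -0.3, -1.8]
grip_width: 0.0064
```

```bash
python3 snap.py w10; python3 -c "
from h import *
o=r.observe();print(o['contact_force'],o['torque'],o['grip_width'])
crop(r.get_image('top'),200,100,320,220,5,'pics/top10.png')"
```

```text
[ 0.62734827 -0.09713569  0.15286053] [ 4.00815661e-05  7.26562436e-01 -6.87100435e-01  1.35285795e-04] [ 0.7080537  -0.09183561  0.3150475 ]
[-0.68819419  0.12599866 -1.39319211] [-0.00483269  0.08864906 -0.04393637] 0.006580999720636371
```

View pics/w10.png

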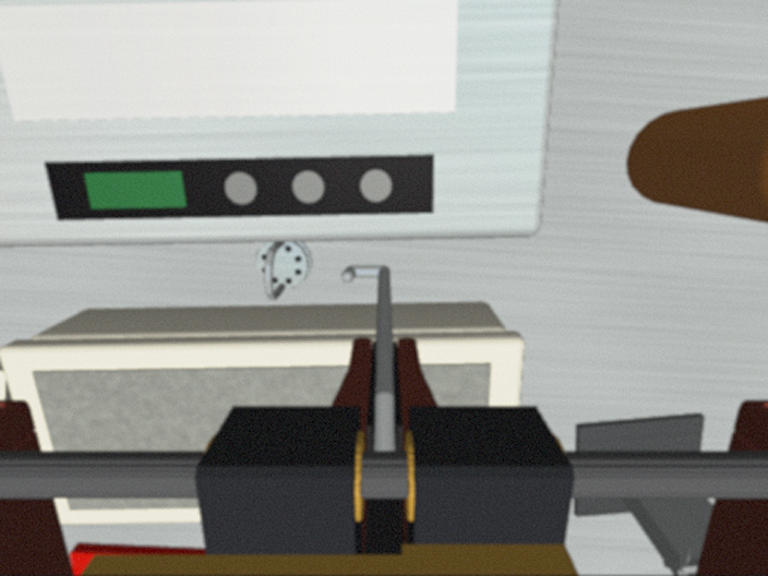

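View pics/top10.png

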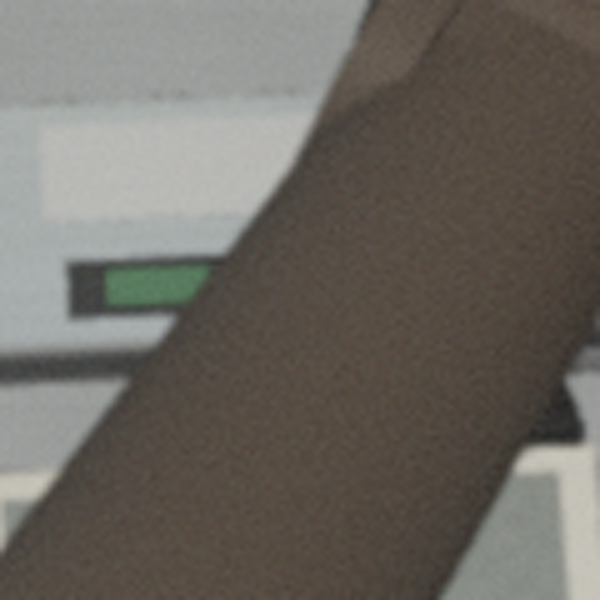

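play_rows(
  rows=[
    {"slide":[0,0.6,0],"turn":0,"hand":1},
    {"slide":[0,1,0],"turn":0,"hand":1},
    {"slide":[-0.1,1,0],"turn":0,"hand":1},
    {"slide":[0,1,0],"turn":0,"hand":1},
    {"slide":[-0.1,1,0],"turn":0,"hand":1},
    {"slide":[0,0.8,0],"turn":0,"hand":1},
    {"slide":[0,0.6,0],"turn":0,"hand":1},
    {"slide":[0,0,0],"turn":0,"hand":1},
    {"slide":[0,0,0],"turn":0,"hand":1},
  ],
)

```text
clock: 12.17
tcp_pos: [0.6254, -0.0363, 0.1527]
eef_rot: [0.0, 0.727, -0.687, 0.0]
contact_force: [-0.0, -0.1, -1.6]
grip_width: 0.0069
```

```bash
python3 snap.py w11; python3 -c "
from h import *
import pickle
o=r.observe();print(o['contact_force'],o['torque'],o['grip_width'])
crop(pickle.load(open('w11.pkl','rb'))[2],200,140,300,215,7,'pics/w11b.png')"
```

```text
[ 0.62538853 -0.03625852  0.15267044] [ 7.86990663e-05  7.27040125e-01 -6.86594961e-01  1.00306214e-04] [ 0.70610769 -0.03085454  0.31483199]
[ 0.18034735 -0.79044111 -1.0535802 ] [-0.010774    0.11569612  0.002822  ] 0.006871054539591799
```

View pics/w11b.png

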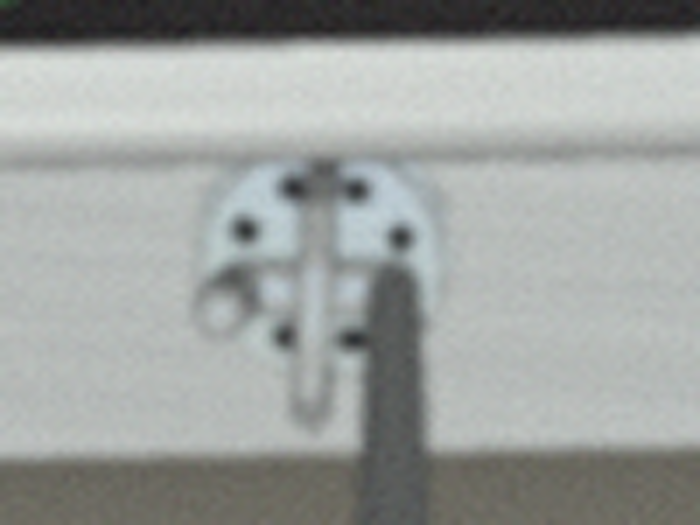

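play_rows(
  rows=[
    {"slide":[0,0,0.5],"turn":0,"hand":1},
    {"slide":[0,0,0.5],"turn":0,"hand":1},
    {"slide":[0,0,0.4],"turn":0,"hand":1},
    {"slide":[0,0,0.3],"turn":0,"hand":1},
    {"slide":[0,0,0.3],"turn":0,"hand":1},
    {"slide":[0,0,0.3],"turn":0,"hand":1},
    {"slide":[0,0,0.3],"turn":0,"hand":1},
    {"slide":[0,0,0.4],"turn":0,"hand":1},
    {"slide":[0,0,0],"turn":0,"hand":1},
    {"slide":[0,0,0],"turn":0,"hand":1},
  ],
)

```text
clock: 13.05
tcp_pos: [0.6254, -0.0366, 0.1828]
eef_rot: [-0.0, 0.727, -0.687, 0.0]
contact_force: [-0.8, 0.5, -2.9]
grip_width: 0.0066
```

```bash
python3 snap.py w12; python3 -c "
from h import *
import pickle
o=r.observe();print(o['contact_force'],o['torque'],o['grip_width'])
crop(pickle.load(open('w12.pkl','rb'))[2],200,140,300,215,7,'pics/w12b.png')"
```

```text
[ 0.62544116 -0.03661566  0.18284535] [-1.23746820e-04  7.26785624e-01 -6.86864348e-01  9.20666464e-05] [ 0.70613147 -0.03134902  0.3450634 ]
[-0.22601596  0.55846967 -3.15237482] [-0.02840769  0.10377657  0.01524704] 0.006740995730806791
```

View pics/w12b.png

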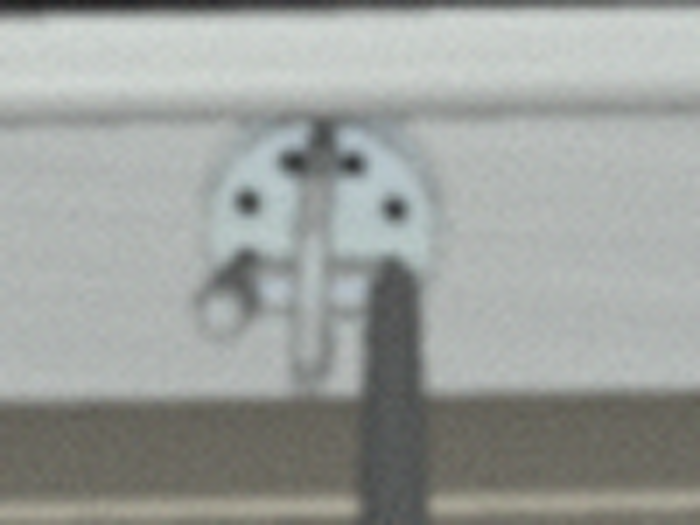

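play_rows(
  rows=[
    {"slide":[0,0,0.4],"turn":0,"hand":1},
    {"slide":[0,0,0.7],"turn":0,"hand":1},
    {"slide":[0,0,0.9],"turn":0,"hand":1},
    {"slide":[0,0,1],"turn":0,"hand":1},
    {"slide":[0,0,1],"turn":0,"hand":1},
    {"slide":[0,0,1],"turn":0,"hand":1},
    {"slide":[0,0,1],"turn":0,"hand":1},
    {"slide":[0,0,1],"turn":0,"hand":1},
    {"slide":[0,0,1],"turn":0,"hand":1},
    {"slide":[0,0,1],"turn":0,"hand":1},
    {"slide":[0,0,1],"turn":0,"hand":1},
    {"slide":[0,0,0.9],"turn":0,"hand":1},
    {"slide":[0,0,0.7],"turn":0,"hand":1},
    {"slide":[0,0,0.4],"turn":0,"hand":1},
    {"slide":[0,0,0],"turn":0,"hand":1},
    {"slide":[0,0,0],"turn":0,"hand":1},
    {"slide":[0,0,0],"turn":0,"hand":1},
    {"slide":[0,0,0],"turn":0,"hand":1},
  ],
)

```text
clock: 14.6
tcp_pos: [0.6251, -0.0365, 0.3021]
eef_rot: [0.0, 0.727, -0.687, -0.0]
contact_force: [-0.6, -0.3, -2.3]
grip_width: 0.0064
```

```bash
python3 snap.py w13; python3 -c "
from h import *
import pickle
o=r.observe();print(o['contact_force'],o['torque'],o['grip_width'])
crop(pickle.load(open('w13.pkl','rb'))[2],200,130,300,215,7,'pics/w13b.png')
crop(r.get_image('scene'),170,70,330,200,4.5,'pics/sc13.png')"
```

```text
[ 0.62507045 -0.03654842  0.30205145] [ 3.70428667e-04  7.26742812e-01 -6.86909474e-01 -3.50447506e-04] [ 0.70598648 -0.03124364  0.46415783]
[ 0.30910174  0.08349639 -2.0819176 ] [-0.06283794  0.15129968  0.04363258] 0.006783502034945695
```

View pics/w13b.png

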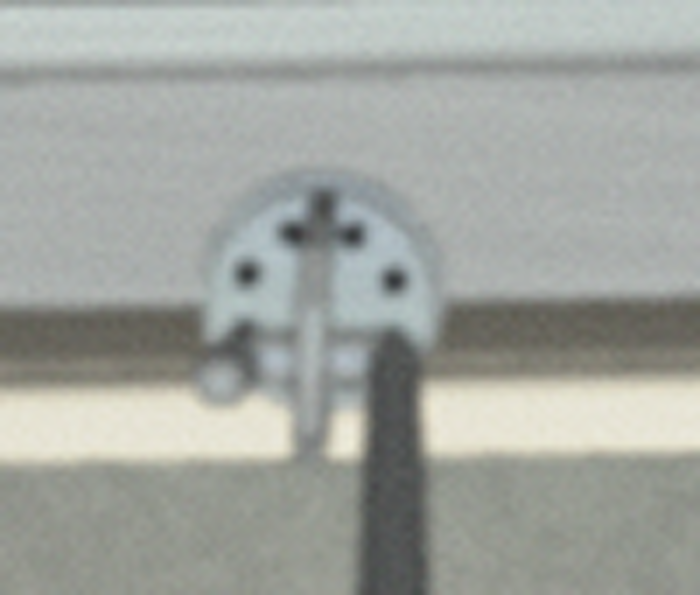

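View pics/sc13.png

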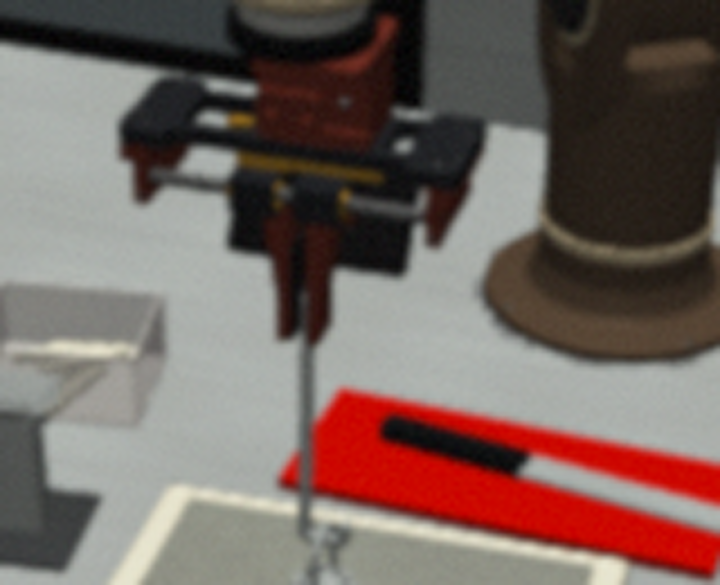

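play_rows(
  rows=[
    {"slide":[-0.26,0.54,0],"turn":0,"hand":1},
    {"slide":[-0.52,1.08,0],"turn":0,"hand":1},
    {"slide":[-0.77,1.62,0],"turn":0,"hand":1},
    {"slide":[-0.95,1.98,0],"turn":0,"hand":1},
    {"slide":[-0.95,1.98,0],"turn":0,"hand":1},
    {"slide":[-0.95,1.98,0],"turn":0,"hand":1},
    {"slide":[-0.95,1.98,0],"turn":0,"hand":1},
    {"slide":[-0.95,1.98,0],"turn":0,"hand":1},
    {"slide":[-0.95,1.98,0],"turn":0,"hand":1},
    {"slide":[-0.95,1.98,0],"turn":0,"hand":1},
    {"slide":[-0.95,1.98,0],"turn":0,"hand":1},
    {"slide":[-0.95,1.98,0],"turn":0,"hand":1},
    {"slide":[-0.95,1.98,0],"turn":0,"hand":1},
    {"slide":[-0.95,1.98,0],"turn":0,"hand":1},
    {"slide":[-0.95,1.98,0],"turn":0,"hand":1},
    {"slide":[-0.77,1.62,0],"turn":0,"hand":1},
    {"slide":[-0.6,1.26,0],"turn":0,"hand":1},
    {"slide":[-0.34,0.72,0],"turn":0,"hand":1},
    {"slide":[-0.26,0.54,0],"turn":0,"hand":1},
    {"slide":[0,0,0],"turn":0,"hand":1},
  ],
)

```text
clock: 16.37
tcp_pos: [0.4756, 0.2757, 0.3025]
eef_rot: [0.0, 0.727, -0.686, -0.0]
contact_force: [0.0, 0.1, -3.7]
grip_width: 0.0069
```

play_rows(
  rows=[
    {"slide":[0,0,0],"turn":0,"hand":1},
    {"slide":[0,0,0],"turn":0,"hand":1},
    {"slide":[0,0,0],"turn":0,"hand":1},
    {"slide":[0,0,0],"turn":0,"hand":1},
    {"slide":[0,0,0],"turn":0,"hand":1},
  ],
)

```text
clock: 16.78
tcp_pos: [0.4764, 0.2742, 0.3027]
eef_rot: [-0.0, 0.726, -0.687, 0.0]
contact_force: [-0.2, -0.3, -2.8]
grip_width: 0.0067
```

```bash
python3 snap.py w14; python3 -c "
from h import *
import pickle
o=r.observe();print(o['contact_force'],o['torque'],o['grip_width'])
crop(r.get_image('scene'),280,110,440,270,3.6,'pics/sc14.png')"
```

```text
[0.47642551 0.27420995 0.30271166] [-2.90643865e-05  7.26428908e-01 -6.87241618e-01  1.39085741e-05] [0.55716269 0.27939615 0.46489148]
[ 0.15834317 -0.98573498 -2.20899595] [-0.0369063   0.07899425  0.01938208] 0.006594794936659985
```

View pics/w14.png

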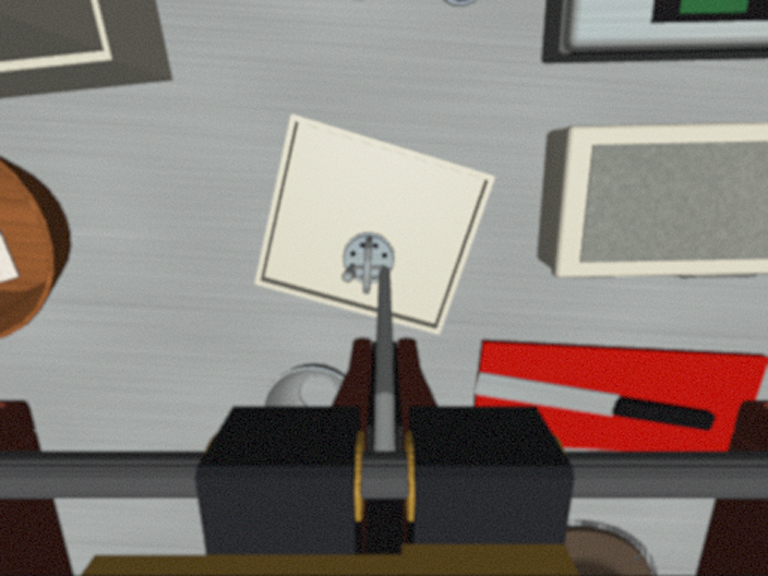

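View pics/sc14.png

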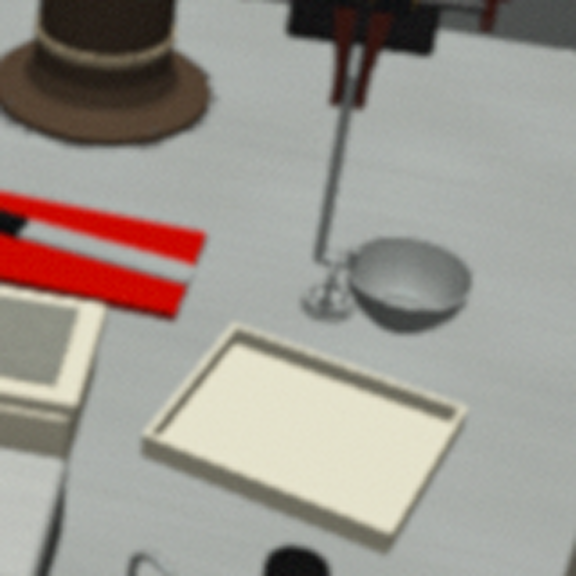

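```bash
python3 - <<'E'
from h import *
import pickle
c,o,im=pickle.load(open('w14.pkl','rb'))
P=np.array([atz(c,(u/1.5-.17,v/1.5-.17),.022) for u,v in [(292,115),(494,178),(440,333),(256,284)]]); print(P.round(3),P.mean(0))
print(o['tcp_pos'][:2]+[.0045,.013])
E
```

```text
[[0.586 0.366 0.022]
 [0.54  0.173 0.022]
 [0.378 0.21  0.022]
 [0.421 0.404 0.022]] [0.48145393 0.28838422 0.022     ]
[0.48092551 0.28720995]
```

play_rows(
  rows=[
    {"slide":[0,0,-0.4],"turn":0,"hand":1},
    {"slide":[0,0,-0.8],"turn":0,"hand":1},
    {"slide":[0,0,-1],"turn":0,"hand":1},
    {"slide":[0,0,-1],"turn":0,"hand":1},
    {"slide":[0,0,-1],"turn":0,"hand":1},
    {"slide":[0,0,-1],"turn":0,"hand":1},
    {"slide":[0,0,-1],"turn":0,"hand":1},
    {"slide":[0,0,-1],"turn":0,"hand":1},
    {"slide":[0,0,-1],"turn":0,"hand":1},
    {"slide":[0,0,-1],"turn":0,"hand":1},
    {"slide":[0,0,-0.8],"turn":0,"hand":1},
    {"slide":[0,0,-0.6],"turn":0,"hand":1},
    {"slide":[0,0,-0.3],"turn":0,"hand":1},
    {"slide":[0,0,0],"turn":0,"hand":1},
    {"slide":[0,0,0],"turn":0,"hand":1},
  ],
)

```text
clock: 18.13
tcp_pos: [0.4764, 0.2747, 0.1938]
eef_rot: [-0.0, 0.727, -0.687, 0.0]
contact_force: [-0.0, 0.6, -1.8]
grip_width: 0.0064
```

```bash
python3 snap.py w15; python3 -c "
from h import *
import pickle
o=r.observe();print(o['contact_force'],o['torque'],o['grip_width'])
crop(r.get_image('scene'),300,110,420,270,3.6,'pics/sc15.png')"
```

```text
[0.47635477 0.27472311 0.19379842] [-8.89223928e-05  7.26703829e-01 -6.86950894e-01  8.30356426e-05] [0.55705094 0.28001658 0.3560132 ]
[-0.69528041  0.14900584 -2.1679321 ] [ 0.01072057  0.07249142 -0.06921111] 0.006751142627676412
```

View pics/w15.png

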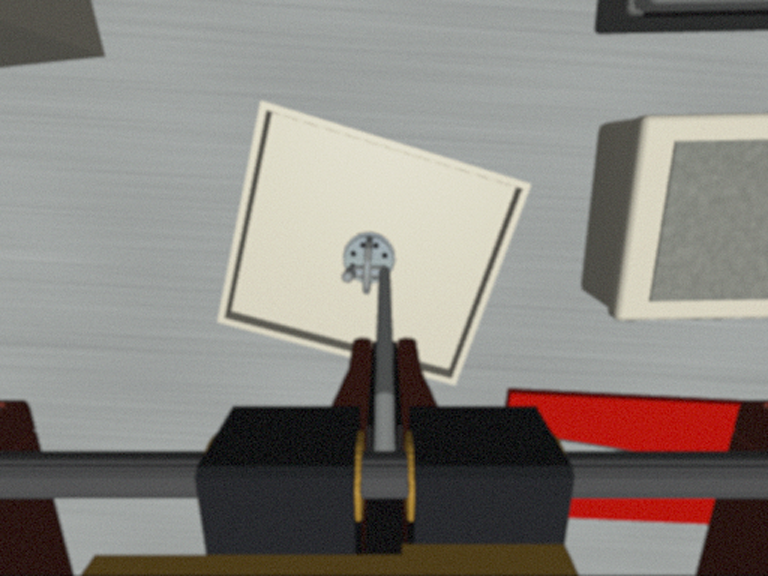

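View pics/sc15.png

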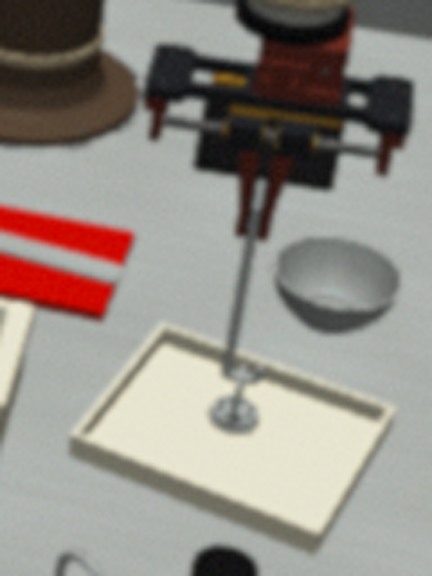

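play_rows(
  rows=[
    {"slide":[0,0,-0.25],"turn":0,"hand":1},
    {"slide":[0,0,-0.25],"turn":0,"hand":1},
    {"slide":[0,0,-0.25],"turn":0,"hand":1},
    {"slide":[0,0,-0.25],"turn":0,"hand":1},
    {"slide":[0,0,-0.25],"turn":0,"hand":1},
    {"slide":[0,0,-0.25],"turn":0,"hand":1},
    {"slide":[0,0,-0.25],"turn":0,"hand":1},
    {"slide":[0,0,-0.25],"turn":0,"hand":1},
    {"slide":[0,0,-0.25],"turn":0,"hand":1},
    {"slide":[0,0,-0.25],"turn":0,"hand":1},
    {"slide":[0,0,-0.3],"turn":0,"hand":1},
    {"slide":[0,0,0],"turn":0,"hand":1},
    {"slide":[0,0,0],"turn":0,"hand":1},
  ],
)

```text
clock: 19.32
tcp_pos: [0.4761, 0.2747, 0.1655]
eef_rot: [0.0, 0.727, -0.687, 0.0]
contact_force: [-0.0, 0.4, -0.7]
grip_width: 0.0066
```

```bash
python3 snap.py w16; python3 -c "
from h import *
import pickle
o=r.observe();print(o['contact_force'],o['torque'],o['grip_width'])
crop(pickle.load(open('w16.pkl','rb'))[2],200,140,300,215,7,'pics/w16b.png')
crop(r.get_image('scene'),325,180,415,270,7,'pics/sc16.png')"
```

```text
[0.47612584 0.27468228 0.16550995] [ 1.44203339e-04  7.26731681e-01 -6.86921424e-01  2.29640108e-05] [0.55686793 0.2800001  0.32766665]
[-0.88257907 -0.62365855 -0.9957355 ] [-0.01874354  0.18887546 -0.02794851] 0.006616836669355648
```

View pics/w16b.png

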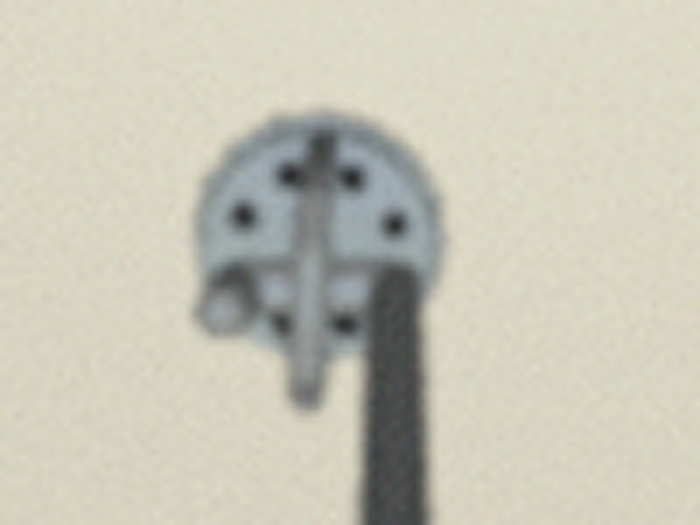

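View pics/sc16.png

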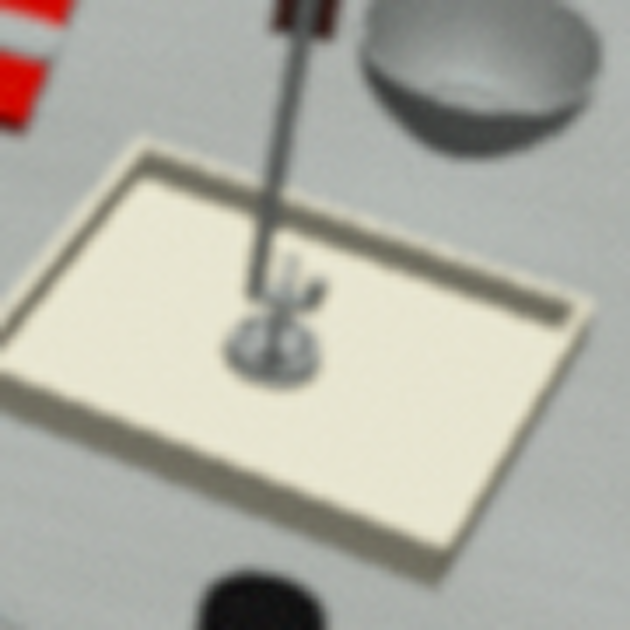

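play_rows(
  rows=[
    {"slide":[0,0,-0.3],"turn":0,"hand":1},
    {"slide":[0,0,-0.4],"turn":0,"hand":1},
    {"slide":[0,0,0],"turn":0,"hand":1},
    {"slide":[0,0,0],"turn":0,"hand":1},
    {"slide":[0,-0.4,0],"turn":0,"hand":1},
    {"slide":[0.1,-0.5,0],"turn":0,"hand":1},
    {"slide":[0,-0.6,0],"turn":0,"hand":1},
    {"slide":[0,-0.7,0],"turn":0,"hand":1},
    {"slide":[0.1,-0.7,0],"turn":0,"hand":1},
    {"slide":[0,-0.8,0],"turn":0,"hand":1},
    {"slide":[0,-0.8,0],"turn":0,"hand":1},
    {"slide":[0.1,-0.7,0],"turn":0,"hand":1},
    {"slide":[0,-0.5,0],"turn":0,"hand":1},
    {"slide":[0,0,0],"turn":0,"hand":1},
    {"slide":[0,0,0],"turn":0,"hand":1},
  ],
)

```text
clock: 20.67
tcp_pos: [0.4792, 0.2176, 0.1587]
eef_rot: [-0.0, 0.727, -0.687, -0.0]
contact_force: [0.7, 0.6, -1.0]
grip_width: 0.0069
```

```bash
python3 snap.py w17; python3 -c "
from h import *
import pickle
o=r.observe();print(o['contact_force'],o['torque'],o['grip_width'])
crop(r.get_image('scene'),325,180,415,270,7,'pics/sc17.png')"
```

```text
[0.47922333 0.21764896 0.15873292] [-1.44777810e-04  7.26593213e-01 -6.87067879e-01 -1.04092521e-04] [0.55995473 0.22279672 0.32091389]
[-0.31225937 -0.93946032 -1.08579986] [ 0.03943859  0.10487389 -0.00182565] 0.00643023304120504
```

View pics/w17.png

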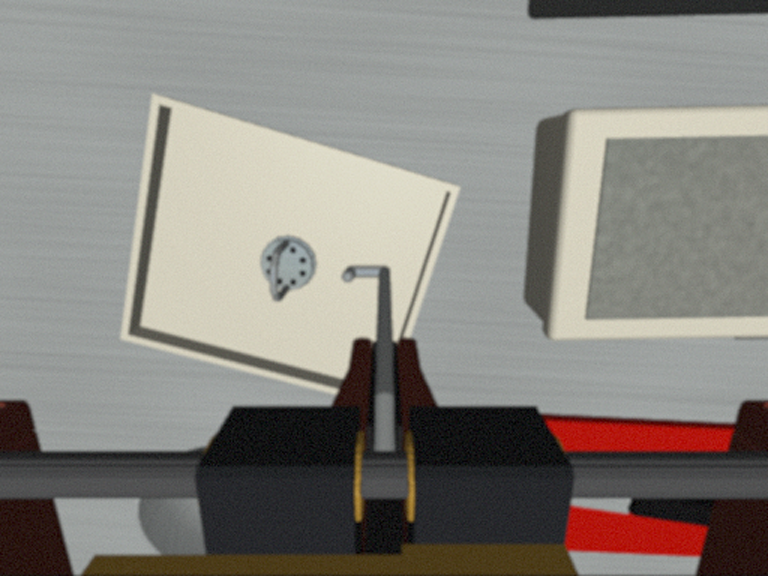

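View pics/sc17.png

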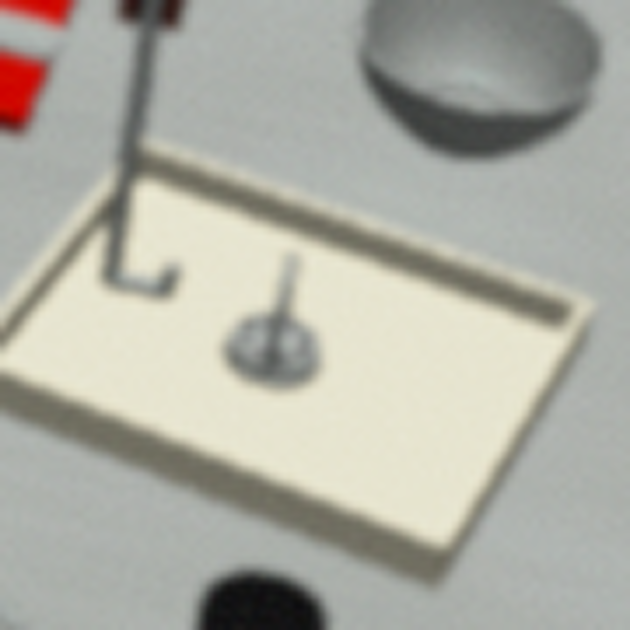

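play_rows(
  rows=[
    {"slide":[0,0,0.6],"turn":0,"hand":1},
    {"slide":[0,0,1.2],"turn":0,"hand":1},
    {"slide":[0,0,1.6],"turn":0,"hand":1},
    {"slide":[0,0,2],"turn":0,"hand":1},
    {"slide":[0,0,2],"turn":0,"hand":1},
    {"slide":[0,0,2],"turn":0,"hand":1},
    {"slide":[0,0,2],"turn":0,"hand":1},
    {"slide":[0,0,1.6],"turn":0,"hand":1},
    {"slide":[0,0,1.2],"turn":0,"hand":1},
    {"slide":[0,-1,0],"turn":0,"hand":1},
    {"slide":[0,-2,0],"turn":0,"hand":1},
    {"slide":[0,-3,0],"turn":0.5,"hand":1},
    {"slide":[0,-3,0],"turn":0.5,"hand":1},
    {"slide":[0,-3,0],"turn":0.5,"hand":1},
    {"slide":[0,-3,0],"turn":0.5,"hand":1},
    {"slide":[0,-3,0],"turn":0.5,"hand":1},
    {"slide":[0,-3,0],"turn":0.5,"hand":1},
    {"slide":[0,-3,0],"turn":0.5,"hand":1},
    {"slide":[0,-3,0],"turn":0.5,"hand":1},
    {"slide":[-0.2,-3,0],"turn":0.5,"hand":1},
  ],
)

```text
clock: 22.43
tcp_pos: [0.4754, -0.0855, 0.3]
eef_rot: [0.0, 0.753, -0.658, -0.001]
contact_force: [-0.2, 0.4, -1.5]
grip_width: 0.0068
```

play_rows(
  rows=[
    {"slide":[-0.2,-3,0],"turn":0.5,"hand":1},
    {"slide":[-0.2,-3,0],"turn":0.5,"hand":1},
    {"slide":[-0.1,-3,0],"turn":0.4,"hand":1},
    {"slide":[-0.1,-3,0],"turn":0,"hand":1},
    {"slide":[-0.1,-3,0],"turn":0,"hand":1},
    {"slide":[-0.1,-3,0],"turn":0,"hand":1},
    {"slide":[0,-2.7,0],"turn":0,"hand":1},
    {"slide":[0,-2,0],"turn":0,"hand":1},
    {"slide":[0,-1,0],"turn":0,"hand":1},
    {"slide":[0,0,0],"turn":0,"hand":1},
    {"slide":[0,0,0],"turn":0,"hand":1},
    {"slide":[0,0,0],"turn":0,"hand":1},
  ],
)

```text
clock: 23.43
tcp_pos: [0.4683, -0.3188, 0.3002]
eef_rot: [-0.0, 0.761, -0.649, -0.001]
contact_force: [1.3, 0.3, -1.8]
grip_width: 0.0066
```

```bash
python3 snap.py w18; python3 -c "
from h import *
import pickle
o=r.observe();print(o['contact_force'],o['torque'],o['grip_width'])
cv2.imwrite('pics/sc18f.png',r.get_image('scene'))
crop(pickle.load(open('w18.pkl','rb'))[2],190,110,310,210,6.5,'pics/w18b.png')"
```

```text
[ 0.46832557 -0.31881729  0.30024914] [-1.31521814e-04  7.61008931e-01 -6.48741136e-01 -5.72709437e-04] [ 0.54825666 -0.30554932  0.46237571]
[ 0.3421684   0.91452233 -1.77068212] [-0.05813104  0.10602219 -0.02639943] 0.006593341968978978
```

View pics/w18b.png

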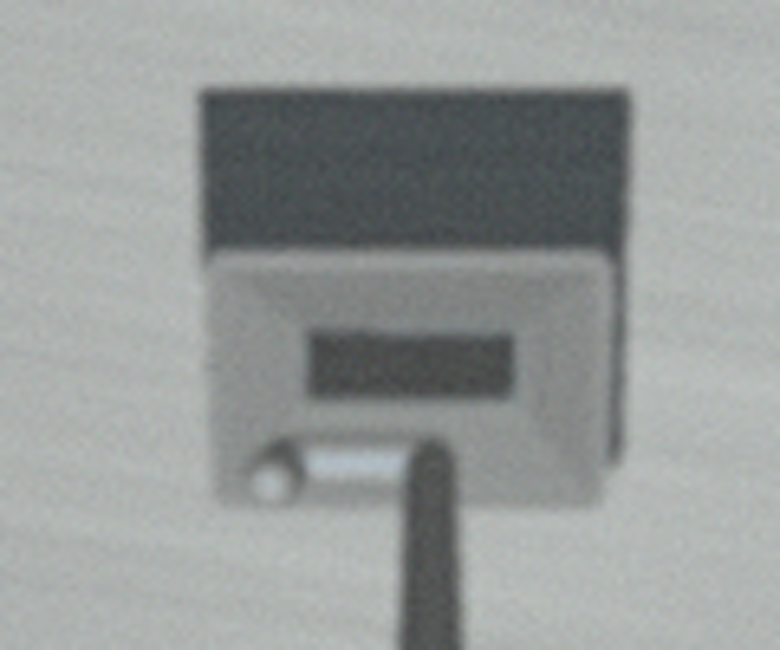

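View pics/sc18f.png

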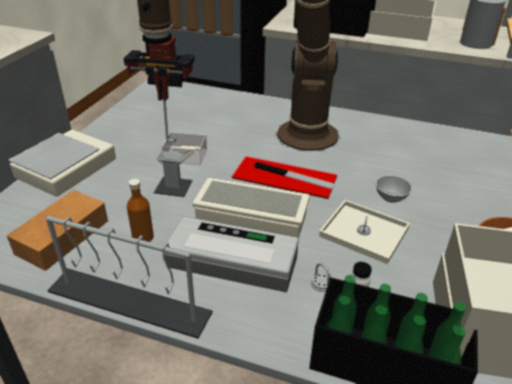

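```bash
python3 - <<'E'
from h import *
import pickle
c,o,im=pickle.load(open('w18.pkl','rb'))
s=6.5;uv=lambda x,y:[(x+.5)/s-.5+190,(y+.5)/s-.5+110]
T=o['tcp_pos']
P=np.array([atz(c,uv(*p),.1) for p in [(307,333),(515,333),(515,398),(307,398)]]); print(P.round(4),'sleeve centre',P.mean(0))
d=P[0]-P[1]+P[3]-P[2]; print('sleeve yaw',np.arctan2(-d[0],d[1]))
B=np.array([atz(c,uv(*p),.006) for p in [(202,92),(628,90)]]); print('base +x edge mid',B.mean(0)); d=B[0]-B[1]; print(np.arctan2(-d[0],d[1]),np.linalg.norm(d))
L=np.array([atz(c,uv(*p),.116) for p in [(207,255),(612,253),(600,500),(212,498)]]);print('lip centre',L.mean(0))
p=atz(c,uv(271,482),T[2]-.116); l=atz(c,uv(430,440),T[2]-.130)
print('tip-T',p-T,'legend-T',l-T)
yaw=2*np.arctan2(o['eef_rot'][2],o['eef_rot'][1])+np.pi/2-.0078+.0; print('hook yaw ~',yaw, yaw-.0)
d=p-l; print(np.arctan2(-d[0],d[1]))
E
```

```text
[[ 0.4761 -0.2929  0.1   ]
 [ 0.4824 -0.3316  0.1   ]
 [ 0.47   -0.3337  0.1   ]
 [ 0.4637 -0.2946  0.1   ]] sleeve centre [ 0.47302858 -0.31321147  0.1       ]
sleeve yaw 0.1605201622203216
base +x edge mid [ 0.51688874 -0.30607213  0.006     ]
0.16488337832916247 0.09760626868250877
lip centre [ 0.47385943 -0.31266021  0.116     ]
tip-T [ 0.001565    0.02511222 -0.116     ] legend-T [ 0.00821263  0.00236225 -0.13      ]
hook yaw ~ 0.15113790331758928 0.15113790331758928
0.2842892297744625
```

play_rows(
  rows=[
    {"slide":[0.1,-0.4,-0.5],"turn":0.3,"hand":1},
    {"slide":[0,-0.4,-1],"turn":0,"hand":1},
    {"slide":[0,0,-1],"turn":0,"hand":1},
    {"slide":[0,0,-1],"turn":0,"hand":1},
    {"slide":[0,0,-0.5],"turn":0,"hand":1},
    {"slide":[0,0,0],"turn":0,"hand":1},
    {"slide":[0,0,0],"turn":0,"hand":1},
    {"slide":[0,0,0],"turn":0,"hand":1},
  ],
)

```text
clock: 24.2
tcp_pos: [0.4703, -0.3274, 0.2609]
eef_rot: [0.0, 0.763, -0.647, 0.0]
contact_force: [-0.6, -0.2, -0.6]
grip_width: 0.0067
```

```bash
python3 snap.py w19; python3 -c "
from h import *
import pickle
o=r.observe();print(o['contact_force'],o['torque'],o['grip_width'])
crop(r.get_image('scene'),140,110,210,200,6.5,'pics/sc19.png')
crop(pickle.load(open('w19.pkl','rb'))[2],190,120,310,220,6.5,'pics/w19b.png')"
```

```text
[ 0.47026341 -0.32743462  0.26088788] [ 5.64104699e-05  7.62803671e-01 -6.46630124e-01  1.98648253e-04] [ 0.54999581 -0.31349948  0.42307681]
[-0.05772515 -0.81242235 -1.0341395 ] [-0.06262595  0.05320083  0.07476686] 0.006636369191904576
```

View pics/w19b.png

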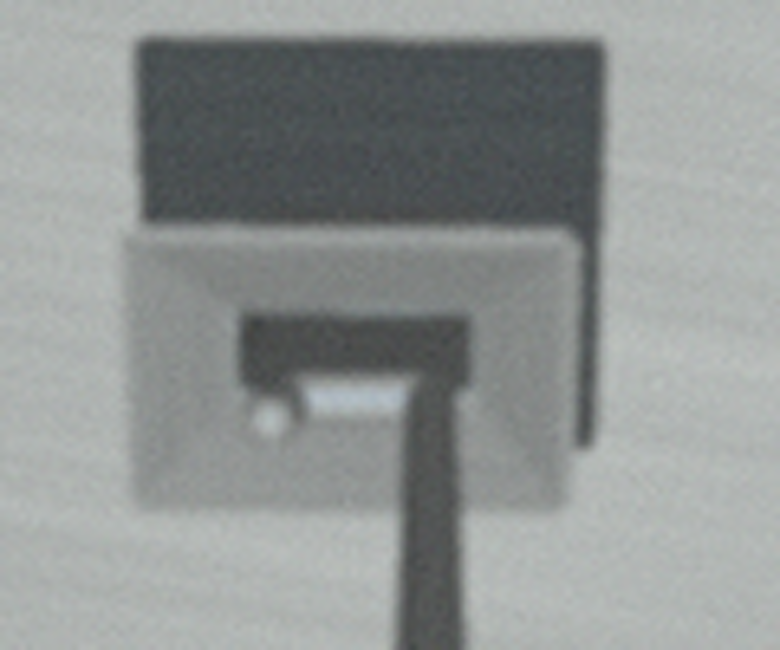

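View pics/sc19.png

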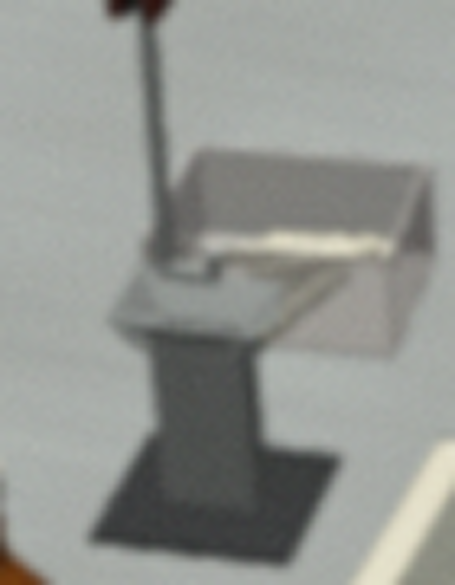

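play_rows(
  rows=[
    {"slide":[-0.1,0.1,-0.6],"turn":0,"hand":1},
    {"slide":[0,0,-0.6],"turn":0,"hand":1},
    {"slide":[0,0,-0.6],"turn":0,"hand":1},
    {"slide":[0,0,-0.6],"turn":0,"hand":1},
    {"slide":[0,0,-0.6],"turn":0,"hand":1},
    {"slide":[0,0,-0.6],"turn":0,"hand":1},
    {"slide":[0,0,-0.5],"turn":0,"hand":1},
    {"slide":[0,0,0],"turn":0,"hand":1},
    {"slide":[0,0,0],"turn":0,"hand":1},
  ],
  grip_force=30,
)

```text
clock: 25.05
tcp_pos: [0.469, -0.3263, 0.2194]
eef_rot: [0.0, 0.763, -0.647, -0.0]
contact_force: [0.1, -0.8, -2.3]
grip_width: 0.0074
```

```bash
python3 snap.py w20; python3 -c "
from h import *
import pickle
o=r.observe();print(o['contact_force'],o['torque'],o['grip_width'])
crop(r.get_image('scene'),140,110,210,200,6.5,'pics/sc20.png')
crop(pickle.load(open('w20.pkl','rb'))[2],190,130,310,230,6.5,'pics/w20b.png')"
```

```text
[ 0.4690244  -0.32625617  0.21936937] [ 1.93522602e-04  7.62789849e-01 -6.46646388e-01 -2.39884455e-04] [ 0.54888871 -0.31239289  0.38150687]
[ 0.39711669 -0.01611451 -1.97844544] [-0.02155224  0.084825    0.0572254 ] 0.00729831502453181
```

View pics/w20b.png

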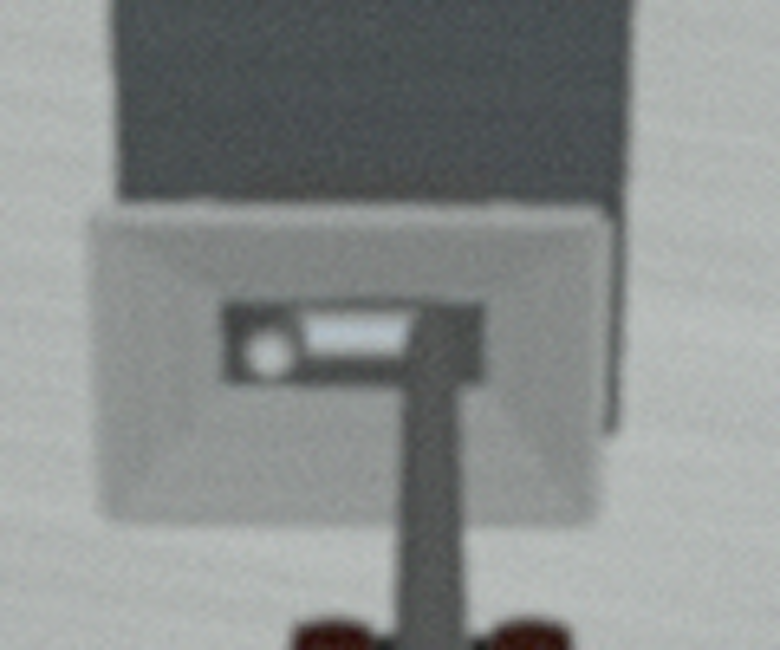

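View pics/sc20.png

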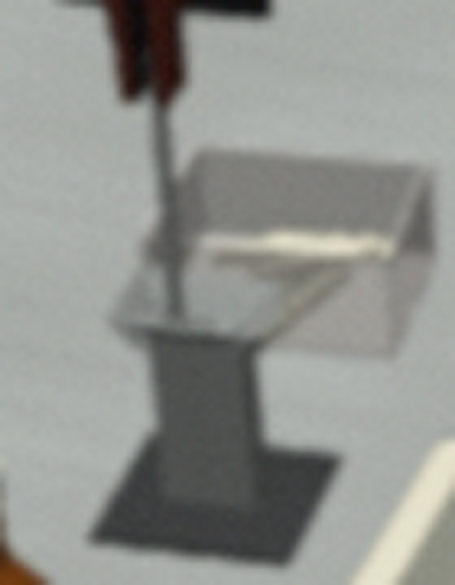

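play_rows(
  rows=[
    {"slide":[0,0,-0.6],"turn":0,"hand":1},
    {"slide":[0,0,-0.7],"turn":0,"hand":1},
    {"slide":[0.05,0,-0.7],"turn":0,"hand":1},
    {"slide":[0.05,0,-0.7],"turn":0,"hand":1},
    {"slide":[0.05,0,-0.7],"turn":0,"hand":1},
    {"slide":[0,0,-0.6],"turn":0,"hand":1},
    {"slide":[0,0,0],"turn":0,"hand":1},
    {"slide":[0,0,0],"turn":0,"hand":1},
  ],
)

```text
clock: 25.82
tcp_pos: [0.4705, -0.3262, 0.1792]
eef_rot: [0.0, 0.763, -0.647, -0.0]
contact_force: [-0.2, 0.2, -2.4]
grip_width: 0.0073
```

```bash
python3 snap.py w21; python3 -c "
from h import *
import pickle
o=r.observe();print(o['contact_force'],o['torque'],o['grip_width'])
crop(pickle.load(open('w21.pkl','rb'))[2],190,130,310,250,6,'pics/w21b.png')"
```

```text
[ 0.47046595 -0.32621335  0.1792318 ] [ 2.03711693e-04  7.62777673e-01 -6.46660703e-01 -3.38995871e-04] [ 0.55036516 -0.31236474  0.34135554]
[-0.23042984  0.15829004 -2.18286428] [-0.08163681  0.09469725  0.04194059] 0.007129098965895503
```

View pics/w21b.png

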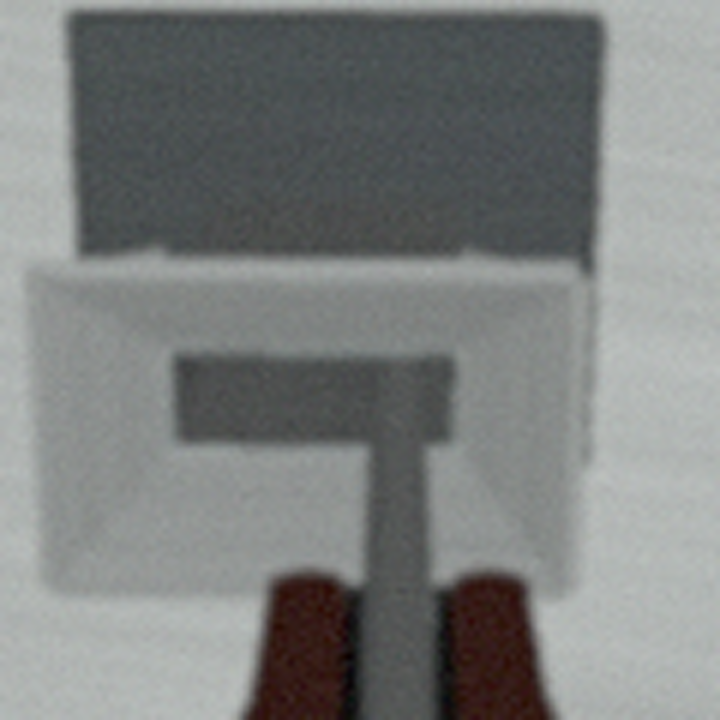

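play_rows(
  rows=[
    {"slide":[0.05,0,-0.5],"turn":0,"hand":1},
    {"slide":[0.05,0,-0.6],"turn":0,"hand":1},
    {"slide":[0.05,0,-0.6],"turn":0,"hand":1},
    {"slide":[0,0,-0.5],"turn":0,"hand":1},
    {"slide":[0,0,-0.5],"turn":0,"hand":1},
    {"slide":[0,0,-0.4],"turn":0,"hand":1},
    {"slide":[0,0,0],"turn":0,"hand":1},
    {"slide":[0,0,0],"turn":0,"hand":1},
  ],
)

```text
clock: 26.53
tcp_pos: [0.4723, -0.3261, 0.1483]
eef_rot: [-0.0, 0.763, -0.647, -0.0]
contact_force: [1.5, 1.8, -2.7]
grip_width: 0.0071
```

play_rows(
  rows=[
    {"slide":[0,0,-0.2],"turn":0,"hand":1},
    {"slide":[0,0,-0.2],"turn":0,"hand":1},
    {"slide":[0,0,-0.2],"turn":0,"hand":1},
    {"slide":[0,0,-0.15],"turn":0,"hand":1},
    {"slide":[0,0,0],"turn":0,"hand":1},
    {"slide":[0,0,0],"turn":0,"hand":1},
  ],
)

```text
clock: 27.03
tcp_pos: [0.4728, -0.3264, 0.1412]
eef_rot: [-0.0, 0.763, -0.646, 0.001]
contact_force: [5.0, -0.6, -1.7]
grip_width: 0.0071
```

```bash
python3 snap.py w22; python3 -c "
from h import *
import pickle
o=r.observe();print(o['contact_force'],o['torque'],o['grip_width'])
crop(r.get_image('scene'),130,80,220,200,5,'pics/sc22.png')"
```

```text
[ 0.47279255 -0.32637637  0.14124492] [-8.53280167e-05  7.62917852e-01 -6.46495168e-01  5.84917365e-04] [ 0.55240238 -0.31237939  0.30351828]
[ 3.89785471 -0.11638052 -1.51786505] [-0.23424129 -0.9134757  -0.00341799] 0.007248109559805028
```

View pics/w22.png

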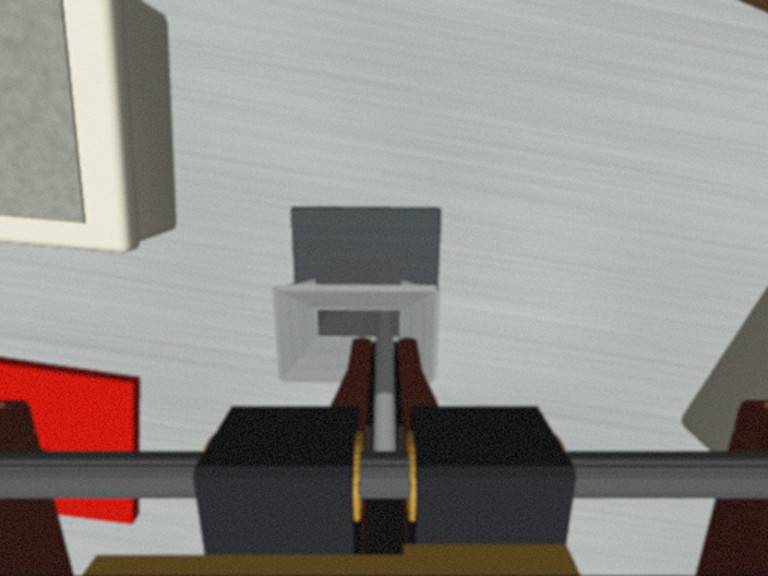

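play_rows(
  rows=[
    {"slide":[-0.05,0,-0.1],"turn":0,"hand":1},
    {"slide":[0,0,-0.1],"turn":0,"hand":1},
    {"slide":[0,0,-0.1],"turn":0,"hand":1},
    {"slide":[0,0,0],"turn":0,"hand":1},
    {"slide":[0,0,0],"turn":0,"hand":1},
  ],
  grip_force=15,
)

```text
clock: 27.55
tcp_pos: [0.4729, -0.3267, 0.1395]
eef_rot: [-0.001, 0.763, -0.646, 0.001]
contact_force: [4.7, 1.8, 9.5]
grip_width: 0.0077
```

play_rows(
  rows=[
    {"slide":[0,0,0.05],"turn":0,"hand":0.8},
    {"slide":[0,0,0],"turn":0,"hand":0.6},
    {"slide":[0,0,0],"turn":0,"hand":0.3},
    {"slide":[0,0,0],"turn":0,"hand":0},
    {"slide":[0,0,0],"turn":0,"hand":0},
    {"slide":[0,0,0],"turn":0,"hand":0},
    {"slide":[0,0,0],"turn":0,"hand":0},
    {"slide":[0,0,0],"turn":0,"hand":0},
    {"slide":[0,0,0],"turn":0,"hand":0},
    {"slide":[0,0,0],"turn":0,"hand":0},
    {"slide":[0,0,0],"turn":0,"hand":0},
    {"slide":[0,0,0],"turn":0,"hand":0},
  ],
)

```text
clock: 28.55
tcp_pos: [0.4717, -0.3263, 0.1387]
eef_rot: [0.0, 0.763, -0.647, 0.0]
contact_force: [4.5, 0.6, -0.8]
grip_width: 0.084
```

```bash
python3 snap.py w23; python3 -c "
from h import *
o=r.observe();print(o['contact_force'],o['torque'],o['grip_width'])"
```

```text
[ 0.47167845 -0.32629781  0.13866226] [ 3.49688916e-05  7.62838395e-01 -6.46589188e-01  5.52477900e-05] [ 0.55144045 -0.31240085  0.3008649 ]
[ 4.61510472  1.9743459  -0.09132539] [ 0.23545563 -0.73332261  0.00081759] 0.08617024866660325
```

View pics/w23.png

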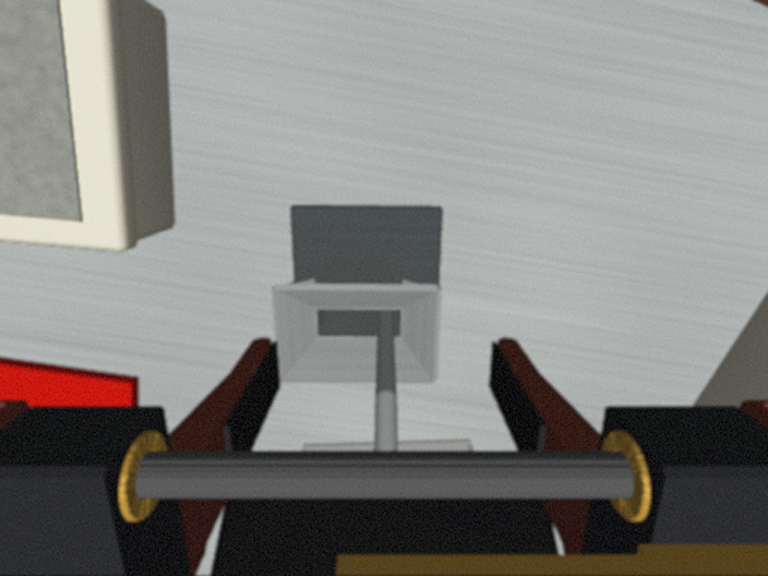

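play_rows(
  rows=[
    {"slide":[0.3,0.05,0],"turn":0,"hand":0},
    {"slide":[0.3,0.05,0],"turn":0,"hand":0},
    {"slide":[0,0,0],"turn":0,"hand":0},
    {"slide":[0,0,0],"turn":0,"hand":0},
  ],
)

```text
clock: 28.93
tcp_pos: [0.4771, -0.3255, 0.1384]
eef_rot: [0.0, 0.763, -0.647, -0.0]
contact_force: [-0.0, -0.5, -0.0]
grip_width: 0.0881
```

Free of the hook. Next I'll rise straight up slowly and watch the force.

play_rows(
  rows=[
    {"slide":[0.1,0,0.3],"turn":0,"hand":0},
    {"slide":[0.1,0,0.6],"turn":0,"hand":0},
    {"slide":[0,0,0.8],"turn":0,"hand":0},
    {"slide":[0,0,1],"turn":0,"hand":0},
    {"slide":[0,0,1],"turn":0,"hand":0},
    {"slide":[0,0,1],"turn":0,"hand":0},
    {"slide":[0,0,0],"turn":0,"hand":0},
  ],
)

```text
clock: 29.52
tcp_pos: [0.4805, -0.3262, 0.1883]
eef_rot: [-0.0, 0.763, -0.647, 0.002]
contact_force: [0.5, -0.1, -0.3]
grip_width: 0.0881
```

play_rows(
  rows=[
    {"slide":[0,0,1.5],"turn":0,"hand":0},
    {"slide":[0,0,2],"turn":0,"hand":0},
    {"slide":[0,0,2],"turn":0,"hand":0},
    {"slide":[0,0,2],"turn":0,"hand":0},
    {"slide":[0,0,2],"turn":0,"hand":0},
    {"slide":[0.5,0,2],"turn":0,"hand":0},
    {"slide":[0.5,0,2],"turn":0,"hand":0},
    {"slide":[0.5,0,2],"turn":0,"hand":0},
    {"slide":[0.5,0,2],"turn":0,"hand":0},
    {"slide":[0,0,0],"turn":0,"hand":0},
    {"slide":[0,0,0],"turn":0,"hand":0},
    {"slide":[0,0,0],"turn":0,"hand":0},
  ],
)

```text
clock: 30.52
tcp_pos: [0.4992, -0.325, 0.3598]
eef_rot: [0.0, 0.763, -0.647, -0.0]
contact_force: [0.4, -0.8, 0.6]
grip_width: 0.0874
```

```bash
python3 snap.py w24; python3 -c "
from h import *
o=r.observe();print(o['contact_force'],o['grip_width'])
cv2.imwrite('pics/sc24.png',cv2.resize(r.get_image('scene'),(768,576)))
cv2.imwrite('pics/top24.png',r.get_image('top'))"
```

```text
[ 0.49919634 -0.32503541  0.35984916] [ 3.81079724e-06  7.62796958e-01 -6.46637888e-01 -4.92691298e-04] [ 0.57911428 -0.31125232  0.52198898]
[-0.92985482 -0.22540886 -0.05051681] 0.08786401414350734
```

View pics/w24.png

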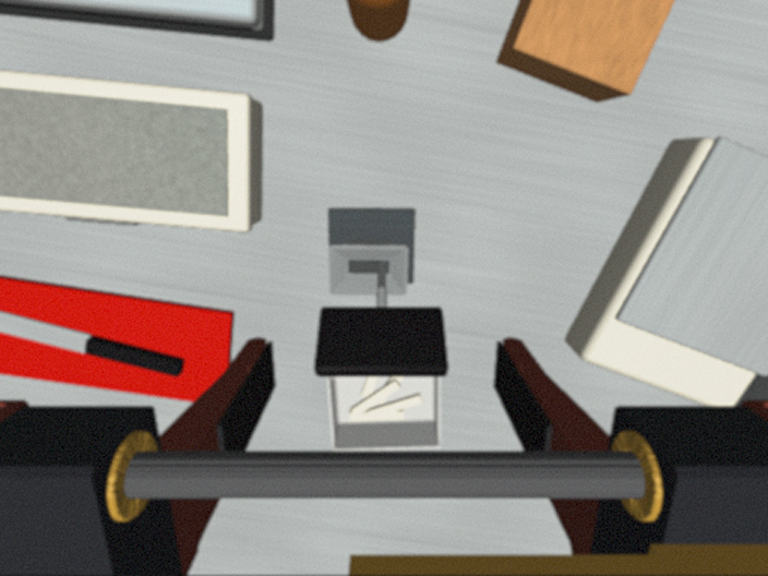

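View pics/sc24.png

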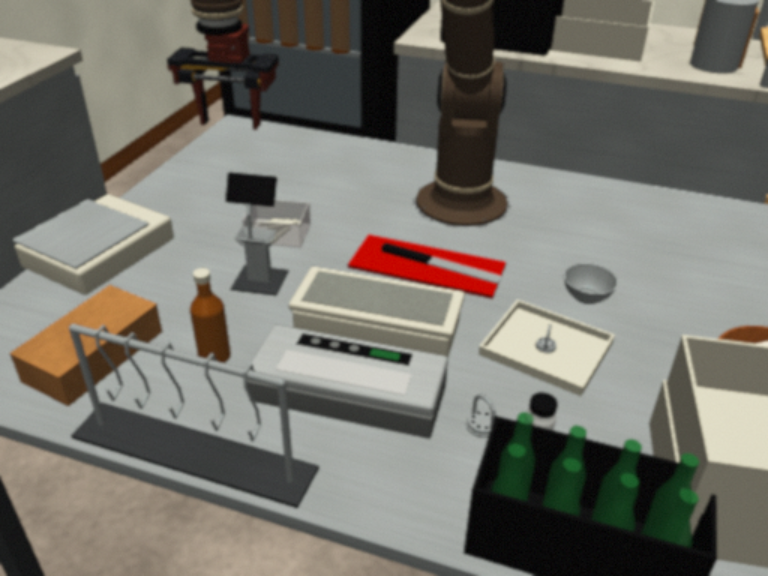

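```bash
cat > chk.py <<'E'
from fit6 import *
c3,o3,im3=pickle.load(open('w24.pkl','rb'))
C['z']=c3
m=np.zeros((384,512),np.float32); m[200:256,205:302]=im3[200:256,205:302].max(2)<60
TG['z']=cv2.morphologyEx(m,cv2.MORPH_OPEN,np.ones((5,5)))
def cz(p,zf):
    q=np.r_[p[:2],zf,p[2:5],.957,.885]
    s=sil(c3,[hook(q,Gs(q[6],q[7]))]); e=1-np.minimum(s,TG['z']).sum()/np.maximum(s,TG['z']).sum()
    return e+(((q[:2]-st[:2])/.003)**2).sum()*.003+(q[5]/.03)**2*.003
for zf in (-.01,-.002,.006,.012,.018,.026):
    p=np.array([st[0],st[1],.155,-.05,0.])
    for k in range(3):
        sim=np.array([p]+[p+np.eye(5)[i]*(.003 if i<2 else .03) for i in range(5)])
        q=minimize(cz,p,args=(zf,),method='Nelder-Mead',options=dict(initial_simplex=sim,maxiter=400)); p=q.x
    print(zf,round(q.fun,4),p.round(4))
E
python3 chk.py | tail -6
```

```text
-0.01 0.0662 [ 0.4724 -0.3128  0.1636 -0.093   0.0051]
-0.002 0.0236 [ 0.4727 -0.3137  0.1664 -0.0722  0.0008]
0.006 0.0232 [ 0.4734 -0.3131  0.1644 -0.0535  0.004 ]
0.012 0.056 [ 0.4741 -0.3136  0.1644 -0.0438  0.003 ]
0.018 0.0869 [ 0.4722 -0.3139  0.1645 -0.019   0.0037]
0.026 0.1301 [ 0.4713 -0.3136  0.1621  0.0135  0.0083]
```

The fit puts the hook's foot at z of about 2–6 mm, so it is fully home on the sleeve floor, leaning about 0.055 rad. The strainer stands upright in the tray and the robot is clear, so I'm handing in.

```bash
python3 -c "
from rig import r
print(r.sign_off()); print(r.observe()['clock'])"
```

```text
the job is handed in; nothing more can be done
None
the job is handed in; nothing more can be done
```

The strainer is standing upright in the middle of the tray, and the hook is back in its stand and released. I handed the job in at about 31 s of the 69 s allowed; no verdict was reported.

- **Grip:** The moves allow only vertical fingers, so I could not take the black grip at its 30° lean as the task describes. I held the rod at its bend just below the grip, with the jaws across it. The hold stayed firm throughout.
- **Lift:** I passed the foot through the strainer's bow in the gap and lifted it straight up. By my calculation its underside was about 13 cm high, against 77 mm for the tub.
- **Set-down:** I lowered it slowly into the tray and backed the hook out of the bow. Pictures afterwards show the strainer upright and free of the hook. The fingers and arm stayed clear of it.
- **Hook:** I slid it into the sleeve until it met the floor, with a vertical reaction of about 10 N, and let go. The final fit to the wrist picture puts the foot at the sleeve floor, leaning about 0.055 rad (limit 0.15) and within about 1 mm of centre.
- **Last checks:** The gripper ended about 13 cm above the grip, with force readings under 1 N, which is noise level. In the pictures the bottle, the spice jar and everything else look unmoved.
- **Disagreement:** After release, a steady sideways force of about 4.6 N remained on the gripper. I took it to be the gripper body leaning on the grip plate, and it went to zero once I moved 6 mm away.

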